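# Dry damp fuses in clay balls

### The job

The fuses in the clip strip got damp: pull each of them straight up out of its clip and put it into the bowl of clay drying balls. When all are in, take the stirring rod by its wooden handle from its stand and, with the tip down near the bottom of the bowl, stir fuses and balls anticlockwise (seen from above) for at least three full turns, in a wide circle a third to half way out to the bowl's wall. Then hang the rod back upright in the fork of its stand where it was, with all fuses and balls still in the bowl and the tape, screwdriver and pliers left alone.

Things in the scene. Friction and masses are not known exactly. Their poses are not given: they have to be found in the camera images.
- strip: Fixed grey clip strip, 70 x 260 mm, 38 mm high, four black sprung clips in a row along its y (at y = -90, -30, 30, 90 mm). Origin: centre of its underside; z up. A fuse's copper blade stands in a clip, held by a sprung jaw over a bump on the blade; it comes straight up against about 8 to 15 N, is past the detent after 10 mm and clear of the clip after 26 mm.
- bowl: Fixed round smooth, slippery steel bowl, 224 mm across the rim, 200 mm across the foot, 70 mm high, wall 4 mm, inner floor 6 mm above the bench. It holds nine clay drying balls. Origin: centre of its underside; z up.
- bowl_floor (a point): Centre of the bowl's inner floor (6 mm above the bench; 192 mm wide inside at the floor, 216 mm at the rim, which is 64 mm above this point); axes as the bowl's, z up.
- stand: Fixed stand with an open fork for the stirring rod. Two level prongs, 20 mm wide, 22 mm apart, tops 150 mm above the bench, run from x = -23 to +67 mm; the fork opens to the stand's -x; a solid post fills x = 45 to 67 mm below the prongs. Base plate 12 mm thick, x = -50 to 80, y = -50 to 50 mm. Origin: on the bench, right below where the rod hangs; z up.
- stand_seat (a point): Point between the prongs, level with their tops (150 mm above the bench), where the underside of the rod's handle belongs: rod's origin coincides with it when the rod hangs home. Axes as the stand's.
- rod: Loose stirring rod, 160 g: square wooden handle 34 x 34 mm, 60 mm tall (z = 0 to 60 mm), on a steel shaft 12 mm thick with a round tip, down to z = -127 mm. Origin: centre of the handle's underside; z up along the rod. It starts hanging upright in the fork, handle resting on the two prongs, shaft between them, axes as the stand's.
- rod_tip (a point): Lower end of the stirring rod, 127 mm below rod's origin along its axis; axes as the rod's.
- fuse0: Loose blade fuse, 80 g: white ceramic body 30 mm (x) by 26 mm (y) by 44 mm tall (z = -22 to 22 mm) with steel bands; below it a copper blade 20 x 8 mm down to z = -47 mm with a bump near z = -40 mm on its -y side. Origin: centre of the ceramic body; z away from the blade. Starts upright in a clip, axes as the strip's, origin 60 mm above the bench, neighbours 60 mm apart. None if absent.
- fuse1: Loose blade fuse, 80 g: white ceramic body 30 mm (x) by 26 mm (y) by 44 mm tall (z = -22 to 22 mm) with steel bands; below it a copper blade 20 x 8 mm down to z = -47 mm with a bump near z = -40 mm on its -y side. Origin: centre of the ceramic body; z away from the blade. Starts upright in a clip, axes as the strip's, origin 60 mm above the bench, neighbours 60 mm apart. None if absent.
- fuse2: Loose blade fuse, 80 g: white ceramic body 30 mm (x) by 26 mm (y) by 44 mm tall (z = -22 to 22 mm) with steel bands; below it a copper blade 20 x 8 mm down to z = -47 mm with a bump near z = -40 mm on its -y side. Origin: centre of the ceramic body; z away from the blade. Starts upright in a clip, axes as the strip's, origin 60 mm above the bench, neighbours 60 mm apart. None if absent.
- fuse3: Loose blade fuse, 80 g: white ceramic body 30 mm (x) by 26 mm (y) by 44 mm tall (z = -22 to 22 mm) with steel bands; below it a copper blade 20 x 8 mm down to z = -47 mm with a bump near z = -40 mm on its -y side. Origin: centre of the ceramic body; z away from the blade. Starts upright in a clip, axes as the strip's, origin 60 mm above the bench, neighbours 60 mm apart. None if absent.
- ball0: Loose clay drying ball, 28 mm diameter, 18 g, in the bowl. Origin: its centre.
- ball1: Loose clay drying ball, 28 mm diameter, 18 g, in the bowl. Origin: its centre.
- ball2: Loose clay drying ball, 28 mm diameter, 18 g, in the bowl. Origin: its centre.
- ball3: Loose clay drying ball, 28 mm diameter, 18 g, in the bowl. Origin: its centre.
- ball4: Loose clay drying ball, 28 mm diameter, 18 g, in the bowl. Origin: its centre.
- ball5: Loose clay drying ball, 28 mm diameter, 18 g, in the bowl. Origin: its centre.
- ball6: Loose clay drying ball, 28 mm diameter, 18 g, in the bowl. Origin: its centre.
- ball7: Loose clay drying ball, 28 mm diameter, 18 g, in the bowl. Origin: its centre.
- ball8: Loose clay drying ball, 28 mm diameter, 18 g, in the bowl. Origin: its centre.
- tape: Bystander: roll of masking tape lying flat, 100 mm across, 24 mm high. Origin: centre of its underside.
- screwdriver: Bystander: screwdriver, 200 mm long, lying on the bench. Origin: under its middle; its length is along its x.
- pliers: Bystander: pliers with black and red handles, 175 mm long, lying on the bench. Origin: on the bench near the pivot; its length is along its x.
Mind the look-alikes: they are no part of the job. Of the things that look like the rod, the larger one is meant.

How it is judged:
By the outcome, as a careful person would: the job done as asked, in the order asked, and still so for the second after the job is handed in, with the robot touching nothing.
Of fuse0, fuse1, fuse2, fuse3 only 2 to 4 are there at a start; the rules pass over those that are not, and their reading is None.
At some moment in a run one of fuse0, fuse1, fuse2, fuse3 may be knocked a few centimetres aside while the robot is not near it.
Once in a run the grip may slacken for a moment while it holds something.
It also fails if it takes over 210 s, if anything falls off the work surface, if the arm or the gripper's body presses on something with over 40 N, if the wrist force passes 120 N, or if a joint passes its speed limit or range.

### The arm

A 6-joint arm with a two-finger parallel gripper is mounted at the origin on the work surface. World frame = base frame: x ahead of the robot, y to its left, z up, the work surface at z = 0. Lengths are in mm, angles in rad, forces in N, time in s.
With the tool pointing down it reaches from about 350 to 875 mm from the base axis. Payload 4.2 kg.
Tool frame: the origin (TCP) lies midway between the tips of the shut fingers; the grasp point (between the pads) lies 19 mm behind it (arm.tcp_to_grasp is the distance from the TCP to the grasp point, in mm); z points along the fingers, y is the line along which they close (so a half turn about z gives the same grasp; the last joint's range is limited). The gripper opens to 85 mm and grips with 20 to 120 N. Pads are 22 mm wide; open, the fingers measure 114 mm over their backs; the gripper's body (76 mm by 85 mm) begins 54 mm behind the grasp point. The pads swing forward as they close: fully open they stand 13 mm farther back than shut.
Start: joints at [1.567, 0.385, 0.008, 0, -1.194, -0.259], TCP at [162.334, 603.529, 231.312] pointing down, gripper open.
Joint ranges: [-3.14, 3.14], [-1.21, 2.06], [-1.07, 1.41], [-3.16, 2.05], [-2.99, -0.16], [-3.1, 3.1]. Speed limits (rad/s): [2.79, 2.79, 3.14, 3.14, 3.14, 3.14].

### API

Orientations are given as a unit quaternion [x, y, z, w].
In Python, from bench import arm gives the robot as it stands.
- The arm moves only by the tool arm_command, never from a script. Its argument "rows" is a list of rows, each a list of 2 entries, a list of its own where there are three numbers: the shift along the tool's x, y, z as a fraction of full scale, then the turn, a rotation vector about the tool's x, y, z as a fraction of full scale. In form: [[[x, y, z], [wx, wy, wz]], ...]. A call has 1 to 5 rows; each row is the pose to reach, as a shift and turn from the pose commanded when the call began, along the tool's axes at that moment, turning the shorter way round; what a row does not reach only later rows make up. Full scale, the value 1, is 0.25 m for a shift and 180 degrees for a turn. A row lasts 1/10 s, in which the tool goes at most 50 mm and 8.59 degrees, less where a joint would pass 70% of its speed; a pose out of reach is approached as far as the arm can. A call with a number of a shift or a turn outside -1 to 1 is refused whole. A call with a gripper value outside its range is refused whole. "grip" is the opening, from 0 (shut) to 1 (fully open), set as the call begins (left out, the last holds). The fingers move at their own pace and stop on an object; the grip force is fixed at half the most. Time passes only in rows, so rows that repeat a pose let the fingers close. It gives the time, the measured TCP pose, the force, the opening and the grip force at its end, in the units of the state.
- arm.read_state(): the state, without advancing time (a new reading comes with each control period).
- arm.get_image(name): name is "side" or "top" or "wrist"; returns (picture, depth): 400x640x3 uint8, blue, green, red; 400x640 float32, mm along the optical axis (not along the pixel's ray), 0 where there is no reading.
- arm.camera_info(name): a dict with "fx", "fy", "cx", "cy" (pixels), "extrinsics" (4x4, takes a point from camera to world coordinates). Camera axes: x right, y down, z forward; pixel columns grow to the right and rows downward; lengths in mm; the calibration is good to about 2 mm. A picture is of the moment at which its call begins: read the wrist's pose just before it. camera_info takes no time and is no camera call; for the wrist camera it gives the pose at the moment of the call.
- arm.job_done(): hands the job in; it is judged then, once.
Trained networks look in the newest picture that a camera, given by its name, has taken for a name from the list of things; names that differ only in an ending like _2 or _b are one class to them, and where a whole thing is asked for, a point or a joint stands for the part that bears it (a point fixed in the world has none). Each returns a list of dicts, best first, with "score" (0 to 1); they miss things now and then, are a little off and sometimes report something else, mostly with a low value. They report only what shows in the picture. A call takes as long as a camera call. They do not tell look-alikes from the thing itself.
- arm.spot_in(camera, query): "position" ([column, row] in pixels, amid what is visible of it).
The state is a dict: "clock": time; "joints": joint angles; "joint_vel": joint speeds; "joint_efforts": joint torques, N m; "position": TCP position; "ee_rot": TCP orientation; "contact_force": force on the tool from outside, world axes, zero at the start; "wrist_torque": the same for the moment, N m; "gripper_width": finger opening in mm; "grasp_force": force on a finger pad.
Only numpy, scipy, OpenCV 4.12 (cv2) and the standard library are available. Lean on these libraries where they do the work, as an engineer would, in place of code of your own. Each camera call takes 0.05 s, during which the arm holds its last target. There are 200 camera calls.

## Working session

There is one attempt and no reset: what is moved stays moved. The work goes in short steps, Python scripts to look and compute and a tool call to move; the robot and the scene stay as the last step left them, time stands still between calls to the robot, and variables do not carry over. Pictures are saved under pics/ and viewed, at most 14 in all, crops included, and the job is handed in when it is done.

Besides the shell and the picture viewer there is one more tool, called after "Call:" as name([rows], argument=value, ...), one row to a line, values as JSON. arm_command: Moves the arm, as the interface text tells. Shift numbers are shares of 0.25 m and turn numbers shares of 180 degrees, none past 1 either way. Its arguments: {"type":"object","properties":{"rows":{"type":"array","items":{"type":"array"}},"grip":{"type":"number"}},"required":["rows"]}

```bash
mkdir -p pics; cat > h.py <<'E'
from bench import arm
import numpy as np, cv2
from scipy.spatial.transform import Rotation as R
np.set_printoptions(precision=1,suppress=True)
def pic(cam,name=None):
    ci=arm.camera_info(cam); im,d=arm.get_image(cam)
    if name: cv2.imwrite(f'pics/{name}.png',im)
    return im,d,ci
def w(ci,u,v,z):
    E=np.array(ci['extrinsics']); return (E@[(u-ci['cx'])/ci['fx']*z,(v-ci['cy'])/ci['fy']*z,z,1])[:3]
def cloud(d,ci):
    v,u=np.mgrid[:d.shape[0],:d.shape[1]]; E=np.array(ci['extrinsics'])
    P=np.stack([(u-ci['cx'])/ci['fx']*d,(v-ci['cy'])/ci['fy']*d,d],-1)
    P=P@E[:3,:3].T+E[:3,3]; P[d<=0]=np.nan; return P
def proj(ci,p):
    q=np.linalg.inv(np.array(ci['extrinsics']))@np.r_[p,1]; return q[0]/q[2]*ci['fx']+ci['cx'],q[1]/q[2]*ci['fy']+ci['cy']
def st():
    s=arm.read_state(); print(s['clock'],np.array(s['position']),np.array(s['ee_rot']).round(3),np.array(s['joints']).round(2),s['gripper_width'],s['grasp_force'],np.array(s['contact_force'])); return s
def to(p,Rt=None):
    "shift fractions in tool frame for target TCP p"
    s=arm.read_state(); r=R.from_quat(s['ee_rot']); print('shift',(r.inv().apply(np.array(p)-s['position'])/250).round(3))
E
python3 - <<'E'
from h import *
st(); print(R.from_quat(arm.read_state()['ee_rot']).as_matrix())
for c in ('top','side'):
    im,d,ci=pic(c,c+'0'); print(c,ci['fx'],np.array(ci['extrinsics']))
    np.save(c+'d.npy',d)
    for q in ('strip','bowl','stand','rod','fuse0','tape','screwdriver','pliers'):
        print(q,[(np.array(r['position']).round(),round(r['score'],2)) for r in arm.spot_in(c,q)][:6])
E
```

```text
0.0 [162.2 603.  230.2] [ 1.  -0.1 -0.   0. ] [ 1.6  0.4  0.  -0.  -1.2 -0.3] 85.41957783064174 0.0 [ 0.7  0.6 -0.4]
[[ 1.  -0.3 -0. ]
 [-0.3 -1.  -0. ]
 [ 0.   0.  -1. ]]
top 488.3656265015568 [[   0.    -1.     0.1  409. ]
 [  -1.    -0.     0.    38.1]
 [  -0.    -0.1   -1.  1436.8]
 [   0.     0.     0.     1. ]]
strip [(array([425., 206.]), 0.89)]
bowl [(array([225., 214.]), 0.83)]
stand [(array([321., 194.]), 0.96)]
rod [(array([226., 237.]), 0.66), (array([312., 197.]), 0.63), (array([355., 206.]), 0.53)]
fuse0 [(array([408., 205.]), 0.63), (array([388., 200.]), 0.55), (array([222., 210.]), 0.46)]
tape [(array([278., 122.]), 0.59), (array([346., 114.]), 0.58)]
screwdriver [(array([431., 264.]), 0.63)]
pliers [(array([345., 118.]), 0.55)]
side 414.03128860465665 [[ -1.   -0.2   0.2 364.4]
 [ -0.3   0.7  -0.7 750.3]
 [  0.   -0.7  -0.7 795.1]
 [  0.    0.    0.    1. ]]
strip [(array([356., 165.]), 0.86)]
bowl [(array([305., 329.]), 0.65)]
stand [(array([311., 233.]), 0.92), (array([357., 169.]), 0.64)]
rod [(array([322., 196.]), 0.92), (array([334., 184.]), 0.64)]
fuse0 [(array([356., 168.]), 0.63), (array([350., 165.]), 0.54), (array([350., 172.]), 0.42)]
tape [(array([227., 263.]), 0.8), (array([347., 171.]), 0.28)]
screwdriver [(array([224., 264.]), 0.65), (array([408., 171.]), 0.63)]
pliers [(array([241., 198.]), 0.64), (array([304., 328.]), 0.26)]
```

View pics/top0.png

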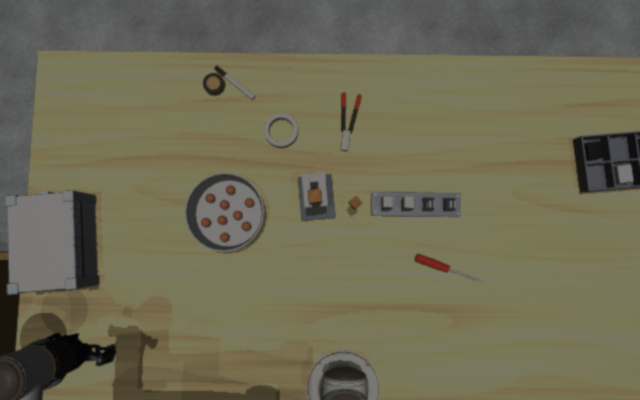

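View pics/side0.png

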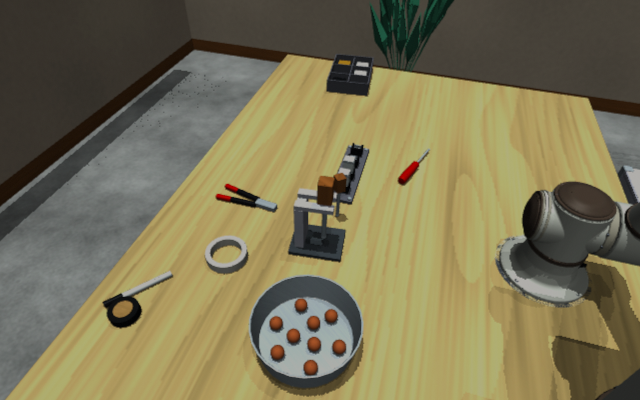

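Top view: bowl at (226,213), stand with rod handle at (315,197), strip at (416,204) with two fuses in it at (387,202) and (408,202), and two empty clips. The rod candidates are the handle in the fork at (315,197) and the smaller free-standing one at (355,203). The larger one hanging in the fork fits the description. I'll confirm that in a crop and measure.

```bash
python3 - <<'E'
from h import *
for c in ('top','side'):
    d=np.load(c+'d.npy'); ci=arm.camera_info(c); P=cloud(d,ci)
    def blob(name,lo,hi,zl,zh):
        m=(P[...,0]>lo[0])&(P[...,0]<hi[0])&(P[...,1]>lo[1])&(P[...,1]<hi[1])&(P[...,2]>zl)&(P[...,2]<zh)
        if m.sum()<3: print(c,name,m.sum()); return
        q=P[m]; (ctr,sz,a)=cv2.minAreaRect(q[:,:2].astype(np.float32)); print(c,name,m.sum(),'mean',q.mean(0),'rect',np.array(ctr),np.array(sz),round(a,1),'z',np.percentile(q[:,2],[5,50,95]))
    if c=='top':
        for u,v in [(387,202),(408,202),(428,204),(450,204),(315,197),(355,203),(226,213),(416,212),(625,173)]: print((u,v),P[v,u])
    X=(300,-450);Y=(700,600)
    blob('hi>160',(350,-100),(700,250),165,260)
    blob('fuses',(350,-400),(700,-60),65,110)
    blob('strip',(350,-400),(700,-60),25,45)
    blob('prongs',(350,-20),(700,150),140,155)
    blob('base',(350,-20),(700,150),8,18)
    blob('small',(350,-100),(700,0),80,160)
    blob('rim',(350,150),(750,500),60,80)
a=cv2.imread('pics/top0.png')[160:230,280:470]; b=cv2.imread('pics/side0.png')[130:270,270:400]
a=cv2.resize(a,None,fx=4,fy=4,interpolation=2); b=cv2.resize(b,None,fx=2.2,fy=2.2)
o=np.zeros((600,780,3),np.uint8); o[:280,:760]=a; o[285:285+b.shape[0],:b.shape[1]]=b; cv2.imwrite('pics/crop1.png',o)
E
```

```text
(387, 202) [ 525.6 -115.1   81.7]
(408, 202) [ 526.2 -172.8   85.2]
(428, 204) [ 527.4 -242.    14.6]
(450, 204) [ 527.3 -302.5   28.5]
(315, 197) [524.4  81.  208.4]
(355, 203) [516.5 -23.4 140.6]
(226, 213) [492.1 349.2   4.6]
(416, 212) [ 503.8 -207.8   10.3]
(625, 173) [ 624.8 -805.5   31.3]
top hi>160 197 mean [526.4  82.  207. ] rect [527.8  82.6] [34.  33.8] 5.7 z [189.8 208.8 213.3]
top fuses 218 mean [ 526.1 -145.7   80.4] rect [ 526.2 -146.1] [28.6 84.7] 1.0 z [73.6 80.8 85.3]
top strip 308 mean [ 493.6 -249.    34. ] rect [ 448.3 -210. ] [209.3 192.7] 89.7 z [25.6 34.7 42.3]
top prongs 464 mean [552.4  82.  149.2] rect [552.4  50.4] [ 92.  133.3] 3.9 z [141.8 149.5 153.7]
top base 746 mean [533.2  76.1  12.1] rect [530.   68.4] [144.7 341.1] 88.3 z [ 8.6 11.9 16.4]
top small 104 mean [517.9 -22.9 137.3] rect [518.8 -23.5] [25.1 25.4] 41.2 z [116.1 139.4 143.6]
top rim 522 mean [495.4 357.2  68.1] rect [492.3 341.4] [220.5 221.9] 1.0 z [61.4 68.5 73.8]
side hi>160 380 mean [525.4  93.7 193.8] rect [527.3  85. ] [33.6 37.3] 6.9 z [167.8 198.7 208. ]
side fuses 176 mean [ 524.9 -145.    76.1] rect [ 526.5 -144.1] [88.4 30.5] 90.0 z [67.7 77.4 80.2]
side strip 168 mean [ 519.7 -235.8   32.2] rect [ 498.6 -230.4] [190.  185.1] 38.5 z [25.9 32.5 41. ]
side prongs 520 mean [552.5  95.7 146.3] rect [549.5  87. ] [90.2 67.1] 5.7 z [141.7 146.5 149.6]
side base 944 mean [539.6  89.7   9.8] rect [586.8  65. ] [213.9 155.8] 5.4 z [ 8.2  9.4 12.8]
side small 222 mean [516.3 -14.3 121.3] rect [519.3 -19.6] [26.7 27.5] 41.2 z [ 97.  124.3 138. ]
side rim 1038 mean [493.6 339.5  65.7] rect [491.7 342.9] [222.6 221.7] 62.9 z [60.8 66.4 68.8]
```

View pics/crop1.png

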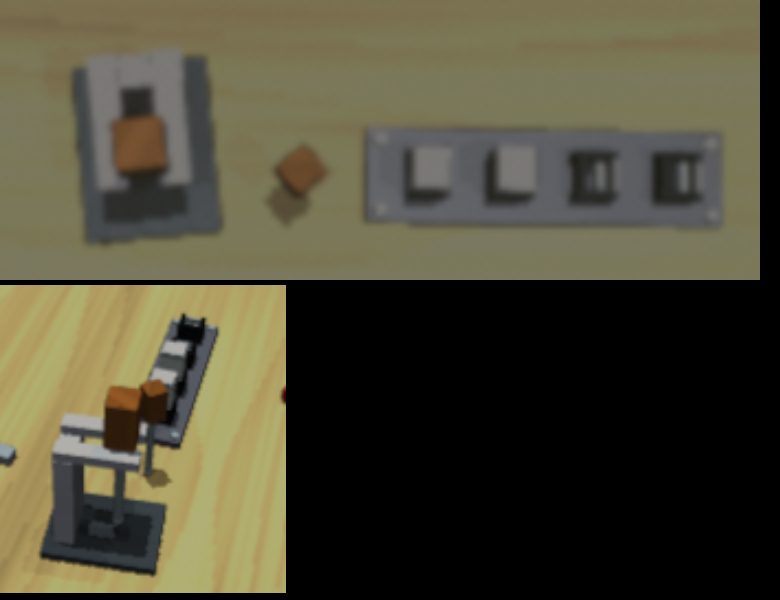

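Crop: the handle in the fork is clearly the larger (34 mm wide, top at z≈209), while the free-standing one at (355,203) is smaller (25 mm, top at 140). The fork rod is the one meant. Next I'll turn the tool 75° and go over the strip.

Call:
arm_command([
  [[0,0,-0.1],[0,0,0.047]],
  [[0,0,-0.2],[0,0,0.094]],
  [[0,0,-0.3],[0,0,0.141]],
  [[0,0,-0.4],[0,0,0.188]],
  [[0,0,-0.4],[0,0,0.235]],
], grip=1)

```text
clock: 1.4
position: [162.9, 605.0, 336.1]
ee_rot: [0.876, -0.482, -0.001, -0.004]
contact_force: [0.4, -0.1, -0.3]
gripper_width: 85.0
grasp_force: 0.0
```

Call:
arm_command([
  [[0,0,0],[0,0,0.047]],
  [[0,0,0],[0,0,0.094]],
  [[0,0,0],[0,0,0.141]],
  [[0,0,0],[0,0,0.182]],
  [[0,0,0],[0,0,0.182]],
])

```text
clock: 1.9
position: [162.3, 603.5, 331.3]
ee_rot: [-0.706, 0.708, -0.0, -0.0]
contact_force: [0.2, -0.1, -0.3]
gripper_width: 85.6
grasp_force: 0.0
```

```bash
python3 - <<'E'
from h import *
s=st(); r=R.from_quat(s['ee_rot']); print(r.as_matrix().round(3)); to([470,-145,330])
E
```

```text
1.9 [162.3 603.5 331.3] [-0.7  0.7 -0.  -0. ] [ 1.6  0.3  0.2 -0.  -1.4 -1.6] 85.62148928582046 0.0 [ 0.2 -0.1 -0.3]
[[-0. -1. -0.]
 [-1.  0. -0.]
 [ 0.  0. -1.]]
shift [ 3.  -1.2  0. ]
```

Call:
arm_command([
  [[0.15,-0.06,0],[0,0,0]],
  [[0.3,-0.12,0],[0,0,0]],
  [[0.45,-0.18,0],[0,0,0]],
  [[0.6,-0.24,0],[0,0,0]],
  [[0.75,-0.31,0],[0,0,0]],
])

```text
clock: 2.4
position: [239.7, 414.3, 331.5]
ee_rot: [0.708, -0.706, -0.0, -0.0]
contact_force: [0.5, -0.3, 0.8]
gripper_width: 85.7
grasp_force: 0.0
```

Call:
arm_command([
  [[0.15,-0.06,0],[0,0,0]],
  [[0.3,-0.12,0],[0,0,0]],
  [[0.45,-0.18,0],[0,0,0]],
  [[0.6,-0.24,0],[0,0,0]],
  [[0.75,-0.31,0],[0,0,0]],
])

```text
clock: 2.9
position: [316.7, 226.5, 331.8]
ee_rot: [0.708, -0.706, -0.0, -0.001]
contact_force: [1.3, 0.6, 0.1]
gripper_width: 85.2
grasp_force: 0.0
```

Call:
arm_command([
  [[0.15,-0.06,0],[0,0,0]],
  [[0.3,-0.12,0],[0,0,0]],
  [[0.45,-0.18,0],[0,0,0]],
  [[0.6,-0.24,0],[0,0,0]],
  [[0.75,-0.31,0],[0,0,0]],
])

```text
clock: 3.4
position: [393.8, 38.9, 331.9]
ee_rot: [0.708, -0.707, 0.0, -0.001]
contact_force: [1.1, 1.5, 0.5]
gripper_width: 85.5
grasp_force: 0.0
```

Call:
arm_command([
  [[0.15,-0.06,0],[0,0,0]],
  [[0.3,-0.12,0],[0,0,0]],
  [[0.45,-0.18,0],[0,0,0]],
  [[0.6,-0.24,0],[0,0,0]],
  [[0.75,-0.31,0],[0,0,0]],
])

```text
clock: 3.9
position: [471.0, -148.9, 331.7]
ee_rot: [0.707, -0.707, 0.0, -0.0]
contact_force: [0.6, 0.5, -0.1]
gripper_width: 85.3
grasp_force: 0.0
```

```bash
python3 - <<'E'
from h import *
s=st(); im,d,ci=pic('wrist','w1'); np.save('w1d.npy',d); print(np.array(ci['extrinsics']).round(2))
P=cloud(d,ci); 
def rect(n,m):
    cs,_=cv2.findContours(m.astype(np.uint8),0,1)
    for c in cs:
        if cv2.contourArea(c)<100: continue
        k=np.zeros(m.shape,np.uint8); cv2.drawContours(k,[c],-1,1,-1); q=P[(k>0)&m]
        ctr,sz,a=cv2.minAreaRect(q[:,:2].astype(np.float32)); print(n,len(q),np.array(ctr),np.array(sz),round(a,1),q[:,2].mean(), 'px',c.mean(0))
box=(P[...,0]>400)&(P[...,0]<650)&(P[...,1]<-50)&(P[...,1]>-330)
rect('fuse',box&(P[...,2]>72)&(P[...,2]<95)); rect('strip',box&(P[...,2]>5)&(P[...,2]<100))
E
```

```text
3.9 [ 471.  -148.9  331.7] [ 0.7 -0.7  0.  -0. ] [ 0.   0.1 -0.1 -0.  -1.4 -0. ] 85.2765141104237 0.0 [ 0.6  0.5 -0.1]
[[  -1.    -0.     0.   470.6]
 [  -0.     1.     0.3 -220.3]
 [  -0.     0.3   -1.   473.4]
 [   0.     0.     0.     1. ]]
fuse 465 [ 526.  -115.9] [30.6 26.7] 0.2 80.50787148297722 px [[277.8 192.3]]
fuse 515 [ 526.1 -176.1] [25.5 31. ] 89.2 80.68493784421395 px [[276.2 146.9]]
strip 8723 [ 526.2 -202.9] [ 70.3 254.1] 0.1 23.850618320833075 px [[281.4 114. ]]
```

View pics/w1.png

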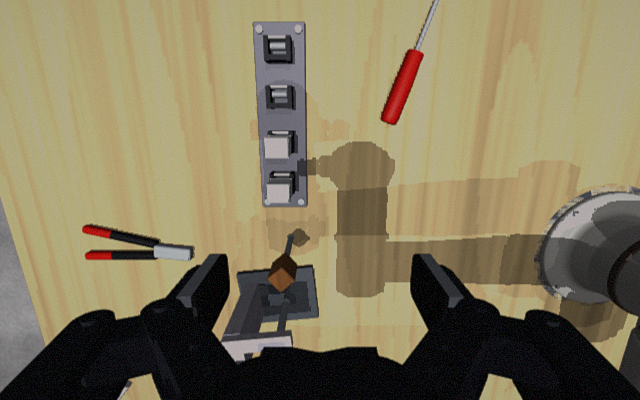

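Wrist view: two fuses in the near clips at (278,192) and (276,147); the outer two clips are empty. The fuses are at (526,-116) and (526,-176), with yaw about 0. I'll take the far one first.

Call:
arm_command([
  [[0.05,-0.11,0.1],[0,0,0]],
  [[0.107,-0.22,0.2],[0,0,0]],
  [[0.107,-0.22,0.4],[0,0,0]],
  [[0.107,-0.22,0.6],[0,0,0]],
  [[0.107,-0.22,0.75],[0,0,0]],
])

```text
clock: 4.45
position: [524.4, -173.9, 140.7]
ee_rot: [0.707, -0.707, -0.001, 0.001]
contact_force: [0.5, -0.3, -0.5]
gripper_width: 85.4
grasp_force: 0.0
```

Call:
arm_command([
  [[0,0,0.1],[0,0,0]],
  [[0,0,0.2],[0,0,0]],
  [[0,0,0.3],[0,0,0]],
  [[0,0,0.385],[0,0,0]],
  [[0,0,0.385],[0,0,0]],
])

```text
clock: 4.95
position: [523.6, -173.7, 44.8]
ee_rot: [-0.707, 0.707, 0.003, -0.002]
contact_force: [-0.0, 0.9, 0.6]
gripper_width: 85.3
grasp_force: 0.0
```

Call:
arm_command([
  [[0,0,0],[0,0,0]],
  [[0,0,0],[0,0,0]],
  [[0,0,0],[0,0,0]],
  [[0,0,0],[0,0,0]],
  [[0,0,0],[0,0,0]],
], grip=0)

```text
clock: 5.45
position: [526.6, -174.0, 48.9]
ee_rot: [-0.707, 0.708, -0.001, 0.001]
contact_force: [-0.5, 1.2, 5.0]
gripper_width: 29.2
grasp_force: 59.3
```

Call:
arm_command([
  [[0,0,0],[0,0,0]],
  [[0,0,0],[0,0,0]],
  [[0,0,0],[0,0,0]],
  [[0,0,0],[0,0,0]],
  [[0,0,0],[0,0,0]],
])

```text
clock: 5.95
position: [526.6, -174.0, 48.9]
ee_rot: [-0.707, 0.708, -0.001, 0.001]
contact_force: [-1.8, 1.9, 5.4]
gripper_width: 29.2
grasp_force: 59.5
```

Call:
arm_command([
  [[0,0,-0.025],[0,0,0]],
  [[0,0,-0.05],[0,0,0]],
  [[0,0,-0.08],[0,0,0]],
  [[0,0,-0.12],[0,0,0]],
  [[0,0,-0.2],[0,0,0]],
])

```text
clock: 6.45
position: [524.6, -173.8, 98.0]
ee_rot: [-0.706, 0.708, 0.001, -0.001]
contact_force: [-0.9, -0.0, 0.7]
gripper_width: 29.4
grasp_force: 62.7
```

Call:
arm_command([
  [[0,0,-0.15],[0,0,0]],
  [[0,0,-0.3],[0,0,0]],
  [[0,0,-0.45],[0,0,0]],
  [[0,0,-0.6],[0,0,0]],
  [[0,0,-0.75],[0,0,0]],
])

```text
clock: 6.95
position: [524.7, -173.8, 288.4]
ee_rot: [-0.706, 0.708, -0.0, 0.0]
contact_force: [0.4, -0.6, -0.8]
gripper_width: 29.1
grasp_force: 62.7
```

```bash
python3 - <<'E'
from h import *
s=st(); to([492,342,295])
E
```

```text
6.95 [ 524.7 -173.8  288.4] [-0.7  0.7 -0.   0. ] [-0.   0.2 -0.1 -0.  -1.3  0. ] 29.050228167437886 62.66732096672058 [ 0.4 -0.6 -0.8]
shift [-2.1  0.1 -0. ]
```

Call:
arm_command([
  [[-0.14,0.01,0],[0,0,0]],
  [[-0.28,0.02,0],[0,0,0]],
  [[-0.42,0.03,0],[0,0,0]],
  [[-0.56,0.04,0],[0,0,0]],
  [[-0.69,0.044,0],[0,0,0]],
])

```text
clock: 7.45
position: [514.0, -0.2, 286.7]
ee_rot: [-0.706, 0.708, -0.0, 0.001]
contact_force: [0.1, -0.7, -0.7]
gripper_width: 29.2
grasp_force: 62.7
```

Call:
arm_command([
  [[-0.14,0.01,0],[0,0,0]],
  [[-0.28,0.02,0],[0,0,0]],
  [[-0.42,0.03,0],[0,0,0]],
  [[-0.56,0.04,0],[0,0,0]],
  [[-0.69,0.044,0],[0,0,0]],
])

```text
clock: 7.95
position: [503.4, 172.3, 286.7]
ee_rot: [-0.707, 0.708, -0.0, 0.0]
contact_force: [-0.1, -0.9, -0.4]
gripper_width: 29.1
grasp_force: 62.7
```

Call:
arm_command([
  [[-0.14,0.01,0],[0,0,0]],
  [[-0.28,0.02,0],[0,0,0]],
  [[-0.42,0.03,0],[0,0,0]],
  [[-0.56,0.04,0],[0,0,0]],
  [[-0.67,0.044,0],[0,0,0]],
])

```text
clock: 8.45
position: [492.8, 340.0, 286.6]
ee_rot: [-0.707, 0.707, 0.0, 0.0]
contact_force: [-0.3, -0.8, -0.7]
gripper_width: 29.2
grasp_force: 62.7
```

Call:
arm_command([
  [[0,0,0.15],[0,0,0]],
  [[0,0,0.3],[0,0,0]],
  [[0,0,0.45],[0,0,0]],
  [[0,0,0.6],[0,0,0]],
  [[0,0,0.75],[0,0,0]],
])

```text
clock: 8.95
position: [493.6, 338.6, 97.9]
ee_rot: [-0.706, 0.708, 0.0, 0.001]
contact_force: [0.3, 0.3, -1.4]
gripper_width: 29.4
grasp_force: 62.7
```

Call:
arm_command([
  [[0,0,0.05],[0,0,0]],
  [[0,0,0.1],[0,0,0]],
  [[0,0,0.12],[0,0,0]],
  [[0,0,0.12],[0,0,0]],
  [[0,0,0.12],[0,0,0]],
])

```text
clock: 9.45
position: [494.6, 339.4, 69.1]
ee_rot: [-0.706, 0.708, -0.0, 0.001]
contact_force: [0.8, -0.8, -0.0]
gripper_width: 29.1
grasp_force: 62.7
```

Call:
arm_command([
  [[0,0,0],[0,0,0]],
  [[0,0,0],[0,0,0]],
  [[0,0,0],[0,0,0]],
  [[0,0,0],[0,0,0]],
  [[0,0,0],[0,0,0]],
], grip=1)

```text
clock: 9.95
position: [493.8, 338.6, 67.7]
ee_rot: [-0.706, 0.708, -0.0, 0.0]
contact_force: [-0.6, 0.1, 0.2]
gripper_width: 85.5
grasp_force: 0.0
```

Call:
arm_command([
  [[0,0,-0.1],[0,0,0]],
  [[0,0,-0.25],[0,0,0]],
  [[0,0,-0.45],[0,0,0]],
  [[0,0,-0.65],[0,0,0]],
  [[0,0,-0.85],[0,0,0]],
])

```text
clock: 10.45
position: [493.5, 338.2, 282.2]
ee_rot: [-0.706, 0.708, -0.0, -0.0]
contact_force: [1.1, 0.8, -0.5]
gripper_width: 85.3
grasp_force: 0.0
```

Call:
arm_command([
  [[0.14,-0.01,0],[0,0,0]],
  [[0.28,-0.02,0],[0,0,0]],
  [[0.42,-0.03,0],[0,0,0]],
  [[0.56,-0.04,0],[0,0,0]],
  [[0.7,-0.044,0],[0,0,0]],
])

```text
clock: 10.95
position: [504.3, 162.2, 280.1]
ee_rot: [-0.706, 0.708, -0.0, 0.0]
contact_force: [0.7, 0.2, -0.0]
gripper_width: 85.6
grasp_force: 0.0
```

Call:
arm_command([
  [[0.14,-0.01,0],[0,0,0]],
  [[0.28,-0.02,0],[0,0,0]],
  [[0.42,-0.03,0],[0,0,0]],
  [[0.56,-0.04,0],[0,0,0]],
  [[0.7,-0.044,0],[0,0,0]],
])

```text
clock: 11.45
position: [514.9, -12.9, 280.1]
ee_rot: [-0.706, 0.708, -0.0, 0.0]
contact_force: [1.2, 0.5, 1.4]
gripper_width: 85.3
grasp_force: 0.0
```

```bash
cat >> h.py <<'E'
def objs(P,lo,hi,zl,zh,amin=60):
    m=(P[...,0]>lo[0])&(P[...,0]<hi[0])&(P[...,1]>lo[1])&(P[...,1]<hi[1])&(P[...,2]>zl)&(P[...,2]<zh)
    n,l=cv2.connectedComponents(m.astype(np.uint8))
    for i in range(1,n):
        q=P[l==i]
        if len(q)<amin: continue
        ctr,sz,a=cv2.minAreaRect(q[:,:2].astype(np.float32)); print(len(q),np.array(ctr),np.array(sz),round(a,1),'z',np.percentile(q[:,2],[5,50,95]),'px',np.argwhere(l==i).mean(0)[::-1])
E
python3 - <<'E'
from h import *
s=st(); im,d,ci=pic('wrist','w2'); P=cloud(d,ci); objs(P,(400,-330),(650,-50),70,95)
im,d,ci=pic('side','s2')
a=im[260:400,230:380]; a=cv2.resize(a,None,fx=3,fy=3); cv2.imwrite('pics/s2c.png',a); to([526,-115.5,331])
E
```

```text
11.45 [514.9 -12.9 280.1] [-0.7  0.7 -0.   0. ] [ 0.3  0.2 -0.2  0.  -1.2 -0.3] 85.34948844858822 0.0 [1.2 0.5 1.4]
796 [ 526.6 -115.4] [29.9 26.1] 0.0 z [79.  80.8 82.1] px [307.9  79.2]
shift [ 0.4 -0.  -0.2]
```

View pics/s2c.png

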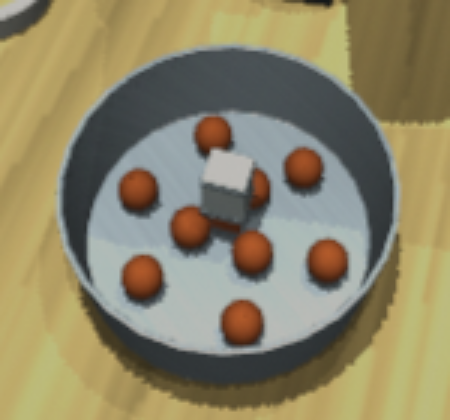

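The crop shows the first fuse in the bowl at about (228,185), upright among the balls, and the second fuse still in its clip. I'll take the second.

Call:
arm_command([
  [[0.15,-0.015,0],[0,0,0]],
  [[0.3,-0.03,0.02],[0,0,0]],
  [[0.41,-0.045,0.1],[0,0,0]],
  [[0.41,-0.045,0.3],[0,0,0]],
  [[0.41,-0.045,0.5],[0,0,0]],
])

```text
clock: 12.05
position: [526.8, -114.4, 154.7]
ee_rot: [-0.706, 0.708, -0.001, 0.002]
contact_force: [0.5, -0.6, -0.7]
gripper_width: 85.4
grasp_force: 0.0
```

Call:
arm_command([
  [[0,0,0.1],[0,0,0]],
  [[0,0,0.22],[0,0,0]],
  [[0,0,0.34],[0,0,0]],
  [[0,0,0.42],[0,0,0]],
  [[0,0,0.42],[0,0,0]],
])

```text
clock: 12.55
position: [523.9, -113.6, 47.2]
ee_rot: [-0.706, 0.708, 0.002, -0.002]
contact_force: [-0.1, -0.2, 0.2]
gripper_width: 85.6
grasp_force: 0.0
```

Call:
arm_command([
  [[0,0,0],[0,0,0]],
  [[0,0,0],[0,0,0]],
  [[0,0,0],[0,0,0]],
  [[0,0,0],[0,0,0]],
  [[0,0,0],[0,0,0]],
], grip=0)

```text
clock: 13.05
position: [526.8, -113.9, 51.4]
ee_rot: [-0.707, 0.708, -0.001, 0.001]
contact_force: [-1.4, 1.0, 5.6]
gripper_width: 29.2
grasp_force: 59.8
```

Call:
arm_command([
  [[0,0,0],[0,0,0]],
  [[0,0,0],[0,0,0]],
  [[0,0,0],[0,0,0]],
])

```text
clock: 13.35
position: [526.8, -113.9, 51.3]
ee_rot: [-0.707, 0.708, -0.001, 0.001]
contact_force: [-0.6, 0.9, 5.9]
gripper_width: 29.3
grasp_force: 42.4
```

Grip force dipped, so I'll wait a moment before pulling.

Call:
arm_command([
  [[0,0,0],[0,0,0]],
  [[0,0,0],[0,0,0]],
  [[0,0,0],[0,0,0]],
  [[0,0,0],[0,0,0]],
  [[0,0,0],[0,0,0]],
], grip=0)

```text
clock: 13.85
position: [526.8, -113.9, 51.4]
ee_rot: [-0.707, 0.708, -0.001, 0.001]
contact_force: [-1.0, 1.7, 5.5]
gripper_width: 29.6
grasp_force: 59.1
```

Call:
arm_command([
  [[0,0,0],[0,0,0]],
  [[0,0,0],[0,0,0]],
  [[0,0,0],[0,0,0]],
  [[0,0,0],[0,0,0]],
  [[0,0,0],[0,0,0]],
])

```text
clock: 14.35
position: [526.8, -113.9, 51.4]
ee_rot: [-0.707, 0.708, -0.001, 0.001]
contact_force: [-2.1, 1.2, 6.7]
gripper_width: 29.3
grasp_force: 59.1
```

Call:
arm_command([
  [[0,0,-0.025],[0,0,0]],
  [[0,0,-0.05],[0,0,0]],
  [[0,0,-0.08],[0,0,0]],
  [[0,0,-0.12],[0,0,0]],
  [[0,0,-0.2],[0,0,0]],
])

```text
clock: 14.85
position: [525.3, -114.0, 100.6]
ee_rot: [-0.706, 0.708, 0.001, -0.001]
contact_force: [0.5, -0.2, -0.9]
gripper_width: 29.3
grasp_force: 61.8
```

Call:
arm_command([
  [[0,0,-0.15],[0,0,0]],
  [[0,0,-0.3],[0,0,0]],
  [[0,0,-0.45],[0,0,0]],
  [[0,0,-0.6],[0,0,0]],
  [[0,0,-0.75],[0,0,0]],
])

```text
clock: 15.35
position: [525.5, -114.1, 290.9]
ee_rot: [-0.706, 0.708, -0.001, 0.001]
contact_force: [1.2, -0.3, -0.5]
gripper_width: 29.0
grasp_force: 61.8
```

Call:
arm_command([
  [[-0.13,0.01,0],[0,0,0]],
  [[-0.26,0.02,0],[0,0,0]],
  [[-0.39,0.03,0],[0,0,0]],
  [[-0.52,0.04,0],[0,0,0]],
  [[-0.652,0.045,0],[0,0,0]],
])

```text
clock: 15.85
position: [514.5, 50.0, 289.3]
ee_rot: [-0.706, 0.708, -0.0, 0.001]
contact_force: [0.1, -0.5, -0.1]
gripper_width: 28.9
grasp_force: 62.0
```

Call:
arm_command([
  [[-0.13,0.01,0],[0,0,0]],
  [[-0.26,0.02,0],[0,0,0]],
  [[-0.39,0.03,0],[0,0,0]],
  [[-0.52,0.04,0],[0,0,0]],
  [[-0.652,0.045,0],[0,0,0]],
])

```text
clock: 16.35
position: [503.7, 213.0, 289.3]
ee_rot: [-0.706, 0.708, -0.0, 0.001]
contact_force: [1.4, 0.7, -1.2]
gripper_width: 28.9
grasp_force: 62.0
```

Call:
arm_command([
  [[-0.13,0.01,0],[0,0,0]],
  [[-0.26,0.02,0],[0,0,0]],
  [[-0.39,0.03,0],[0,0,0]],
  [[-0.52,0.04,0],[0,0,0]],
  [[-0.652,0.045,0],[0,0,0]],
])

```text
clock: 16.85
position: [492.9, 376.0, 289.3]
ee_rot: [-0.706, 0.708, -0.0, 0.001]
contact_force: [0.3, -0.4, -0.9]
gripper_width: 29.3
grasp_force: 62.0
```

```bash
python3 - <<'E'
from h import *
st(); to([492,375,72]); im,d,ci=pic('top'); P=cloud(d,ci); objs(P,(400,240),(600,450),36,64,8)
E
```

```text
16.85 [492.9 376.  289.3] [-0.7  0.7 -0.   0. ] [ 0.9  0.3  0.1  0.  -1.3 -0.9] 29.279853232010126 61.96065902709961 [ 0.3 -0.4 -0.9]
shift [0.  0.  0.9]
239 [566.9 341. ] [190.4  65.4] 89.9 z [37.8 49.4 63. ] px [218.  182.8]
19 [493.8 321.8] [25.7  1. ] 1.3 z [36.4 50.1 54.4] px [232.5 211.7]
134 [436.6 422.3] [98.6 18.3] 33.7 z [38.2 49.6 61.9] px [195.3 230.9]
```

Call:
arm_command([
  [[0,0,0.15],[0,0,0]],
  [[0,0,0.3],[0,0,0]],
  [[0,0,0.45],[0,0,0]],
  [[0,0,0.6],[0,0,0]],
  [[0,0,0.75],[0,0,0]],
])

```text
clock: 17.4
position: [493.5, 375.0, 100.3]
ee_rot: [-0.706, 0.708, -0.0, 0.001]
contact_force: [-0.1, -0.2, -0.1]
gripper_width: 29.1
grasp_force: 62.0
```

Call:
arm_command([
  [[0,0,0.05],[0,0,0]],
  [[0,0,0.1],[0,0,0]],
  [[0,0,0.13],[0,0,0]],
  [[0,0,0.13],[0,0,0]],
  [[0,0,0.13],[0,0,0]],
])

```text
clock: 17.9
position: [494.1, 375.8, 69.0]
ee_rot: [-0.706, 0.708, -0.0, 0.001]
contact_force: [-1.0, -0.0, -0.8]
gripper_width: 29.1
grasp_force: 62.0
```

Call:
arm_command([
  [[0,0,0],[0,0,0]],
  [[0,0,0],[0,0,0]],
  [[0,0,0],[0,0,0]],
  [[0,0,0],[0,0,0]],
  [[0,0,0],[0,0,0]],
], grip=1)

```text
clock: 18.4
position: [493.4, 375.1, 67.7]
ee_rot: [-0.706, 0.708, -0.0, 0.0]
contact_force: [0.0, -0.3, 0.1]
gripper_width: 85.6
grasp_force: 0.0
```

Call:
arm_command([
  [[0,0,-0.1],[0,0,0]],
  [[0,0,-0.25],[0,0,0]],
  [[0,0,-0.45],[0,0,0]],
  [[0,0,-0.65],[0,0,0]],
  [[0,0,-0.85],[0,0,0]],
])

```text
clock: 18.9
position: [493.1, 374.7, 282.2]
ee_rot: [-0.706, 0.708, -0.0, 0.0]
contact_force: [0.8, 1.2, 0.1]
gripper_width: 85.6
grasp_force: 0.0
```

Call:
arm_command([
  [[0.1,0.1,-0.1],[0,0,0]],
  [[0.2,0.2,-0.2],[0,0,0]],
  [[0.35,0.25,-0.2],[0,0,0]],
  [[0.5,0.28,-0.2],[0,0,0]],
  [[0.6,0.28,-0.2],[0,0,0]],
])

```text
clock: 19.4
position: [421.7, 223.2, 330.9]
ee_rot: [-0.707, 0.708, 0.0, 0.001]
contact_force: [0.3, -0.1, 0.1]
gripper_width: 85.4
grasp_force: 0.0
```

```bash
python3 - <<'E'
from h import *
st(); im,d,ci=pic('side','s3')
o=np.zeros((450,790,3),np.uint8); o[:420,:450]=cv2.resize(im[260:400,230:380],None,fx=3,fy=3)
im,d,ci=pic('wrist','w3'); np.save('w3d.npy',d); o[:212,450:]=cv2.resize(im,(340,212)); P=cloud(d,ci)
print('handle');objs(P,(450,20),(600,150),185,225); print('prongs'); objs(P,(450,20),(640,150),143,157)
im,d,ci=pic('top','t3'); o[215:445,450:680]=cv2.resize(im[165:265,175:275],(230,230)); cv2.imwrite('pics/m3.png',o)
P=cloud(d,ci)
print('handle');objs(P,(450,20),(600,150),185,225); print('prongs'); objs(P,(450,20),(640,150),143,157); print('base'); objs(P,(450,0),(640,160),6,18)
E
```

```text
19.4 [421.7 223.2 330.9] [-0.7  0.7  0.   0. ] [ 0.8  0.1 -0.2 -0.  -1.3 -0.8] 85.3977979124694 0.0 [ 0.3 -0.1  0.1]
handle
2656 [526.8  84.6] [34.1 34.1] 6.1 z [190.2 208.5 210. ] px [185.4  25.5]
prongs
2401 [548.9  86.4] [90.2 62.5] 6.2 z [146.9 148.9 150.7] px [194.4  57.8]
689 [583.8  69.4] [25.8 20.7] 6.5 z [147.1 148.8 150.1] px [145.3  22.2]
handle
186 [527.8  82.5] [33.6 33.3] 3.9 z [200.9 209.3 213.5] px [314.5 196. ]
prongs
221 [552.2  64.2] [89.7 19.7] 6.1 z [145.8 149.9 153.9] px [322.6 188. ]
210 [547.2 105.8] [90.2 20.2] 6.4 z [145.6 149.8 153.6] px [305.9 189.2]
base
757 [542.2  84.2] [131.1  99.8] 6.3 z [ 7.4 11.7 16. ] px [317.9 203.5]
```

View pics/m3.png

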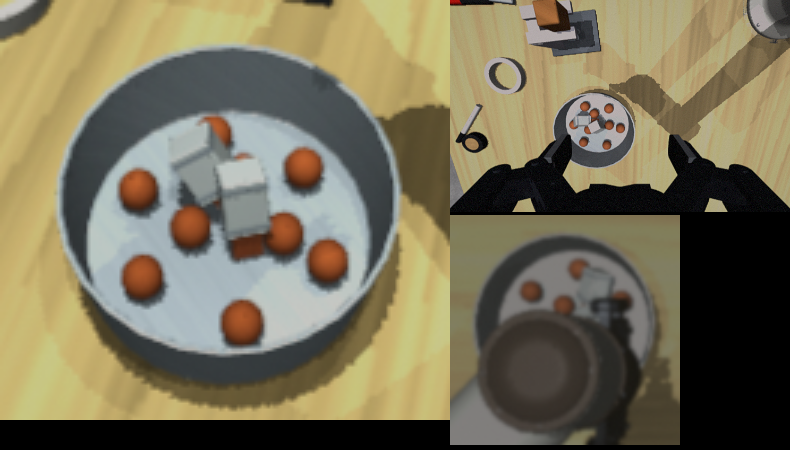

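Both fuses are in the bowl, seen in the left crop at (200,160) and (243,195). The stand is yawed about +6.2° and the rod axis is at about (527.5,83.3). I'll go above the rod.

Call:
arm_command([
  [[0.14,-0.1,0],[0,0,-0.01]],
  [[0.28,-0.2,0],[0,0,-0.02]],
  [[0.42,-0.3,0],[0,0,-0.03]],
  [[0.56,-0.423,0],[0,0,-0.0344]],
  [[0.56,-0.423,0],[0,0,-0.0344]],
])

```text
clock: 20.05
position: [531.3, 82.5, 328.6]
ee_rot: [0.742, -0.671, -0.0, 0.001]
contact_force: [-0.5, 0.7, -0.6]
gripper_width: 85.3
grasp_force: 0.0
```

Call:
arm_command([
  [[0,0,0.1],[0,0,0]],
  [[0,0,0.2],[0,0,0]],
  [[0,0,0.3],[0,0,0]],
  [[0,0,0.3],[0,0,0]],
  [[0,0,0.3],[0,0,0]],
])

```text
clock: 20.55
position: [529.0, 85.7, 255.3]
ee_rot: [0.744, -0.668, 0.0, 0.0]
contact_force: [0.2, -0.2, -0.1]
gripper_width: 85.4
grasp_force: 0.0
```

```bash
python3 - <<'E'
from h import *
s=st(); print(R.from_quat(s['ee_rot']).as_matrix().round(3)[:, :2].T.tolist()); to([527.5,83.3,164])
print(arm.read_state()['ee_rot'])
im,d,ci=pic('top'); P=cloud(d,ci); objs(P,(400,240),(600,450),15,60,30)
E
```

```text
20.55 [529.   85.7 255.3] [ 0.7 -0.7  0.   0. ] [ 0.5  0.2 -0.2  0.  -1.2 -0.4] 85.39024900249454 0.0 [ 0.2 -0.2 -0.1]
[[0.107, -0.994, 0.001], [-0.994, -0.107, 0.0]]
shift [0.  0.  0.4]
[ 0.7 -0.7  0.   0. ]
408 [564.5 382.5] [ 48.5 173.7] 28.6 z [18.  36.8 58.1] px [211.  186.3]
```

Call:
arm_command([
  [[0.009,0.007,0.1],[0,0,0]],
  [[0.009,0.007,0.2],[0,0,0]],
  [[0.009,0.007,0.3],[0,0,0]],
  [[0.009,0.007,0.365],[0,0,0]],
  [[0.009,0.007,0.365],[0,0,0]],
])

```text
clock: 21.1
position: [526.6, 82.8, 163.1]
ee_rot: [0.744, -0.669, -0.0, 0.001]
contact_force: [-0.4, -0.3, -0.2]
gripper_width: 85.2
grasp_force: 0.0
```

Call:
arm_command([
  [[0,0,0],[0,0,0]],
  [[0,0,0],[0,0,0]],
  [[0,0,0],[0,0,0]],
  [[0,0,0],[0,0,0]],
  [[0,0,0],[0,0,0]],
], grip=0)

```text
clock: 21.6
position: [527.8, 82.9, 165.1]
ee_rot: [0.744, -0.669, 0.001, -0.001]
contact_force: [-0.7, 0.6, 4.8]
gripper_width: 33.2
grasp_force: 60.2
```

Call:
arm_command([
  [[0,0,0],[0,0,0]],
  [[0,0,0],[0,0,0]],
  [[0,0,0],[0,0,0]],
  [[0,0,0],[0,0,0]],
  [[0,0,0],[0,0,0]],
])

```text
clock: 22.1
position: [527.8, 82.9, 165.1]
ee_rot: [0.744, -0.668, 0.001, -0.001]
contact_force: [-1.3, -0.1, 6.3]
gripper_width: 33.5
grasp_force: 60.4
```

```bash
python3 - <<'E'
from h import *
s=st(); np.save('home.npy',np.r_[s['position'],s['ee_rot']]); print([round(float(x),4) for x in s['ee_rot']])
E
```

```text
22.1 [527.8  82.9 165.1] [ 0.7 -0.7  0.  -0. ] [ 0.5  0.3 -0.3  0.  -1.  -0.3] 33.47365743591727 60.35558223724365 [-1.3 -0.1  6.3]
[0.7437, -0.6685, 0.0007, -0.001]
```

Call:
arm_command([
  [[0,0,-0.06],[0,0,0]],
  [[0,0,-0.16],[0,0,0]],
  [[0,0,-0.28],[0,0,0]],
  [[0,0,-0.42],[0,0,0]],
  [[0,0,-0.58],[0,0,0]],
])

```text
clock: 22.6
position: [525.7, 82.3, 308.2]
ee_rot: [0.743, -0.669, -0.001, 0.002]
contact_force: [1.2, -0.1, -3.1]
gripper_width: 33.2
grasp_force: 60.2
```

Call:
arm_command([
  [[-0.05,0,-0.02],[0,0,0]],
  [[-0.15,0.01,-0.02],[0,0,0]],
  [[-0.27,0.01,-0.02],[0,0,0]],
  [[-0.39,0.016,-0.02],[0,0,0]],
  [[-0.52,0.016,-0.02],[0,0,0]],
])

```text
clock: 23.1
position: [508.1, 212.3, 312.1]
ee_rot: [0.743, -0.669, -0.001, 0.001]
contact_force: [0.7, -0.3, -1.5]
gripper_width: 33.3
grasp_force: 60.3
```

Call:
arm_command([
  [[-0.13,0,0],[0,0,0]],
  [[-0.26,0.01,0],[0,0,0]],
  [[-0.39,0.01,0],[0,0,0]],
  [[-0.48,0.016,0],[0,0,0]],
  [[-0.525,0.016,0],[0,0,0]],
])

```text
clock: 23.6
position: [490.2, 343.2, 311.5]
ee_rot: [0.744, -0.668, -0.001, 0.002]
contact_force: [-0.2, -0.2, -2.9]
gripper_width: 33.4
grasp_force: 60.3
```

```bash
python3 - <<'E'
from h import *
st(); im,d,ci=pic('side','s4'); cv2.imwrite('pics/s4c.png',cv2.resize(im[150:400,180:430],None,fx=2.4,fy=2.4)); P=cloud(d,ci)
for z in (180,200,220,240,260,280,292,300,320,340,350):  # rod axis check
    m=(abs(P[...,2]-z)<5)&(np.hypot(P[...,0]-492,P[...,1]-342)<60); 
    if m.any(): print(z,m.sum(),P[m][:,:2].mean(0))
E
```

```text
23.6 [490.2 343.2 311.5] [ 0.7 -0.7 -0.   0. ] [ 0.9  0.3  0.1 -0.  -1.4 -0.8] 33.438559374074146 60.32068133354187 [-0.2 -0.2 -2.9]
180 25 [487.8 348.1]
200 22 [488.3 348.7]
220 24 [488.2 348. ]
240 29 [488.5 348. ]
260 31 [488.4 348.2]
280 15 [489.2 349.1]
292 10 [486. 360.]
300 86 [486.8 359.8]
320 161 [486.  356.9]
340 182 [487.  356.9]
350 476 [490.6 350. ]
```

View pics/s4c.png

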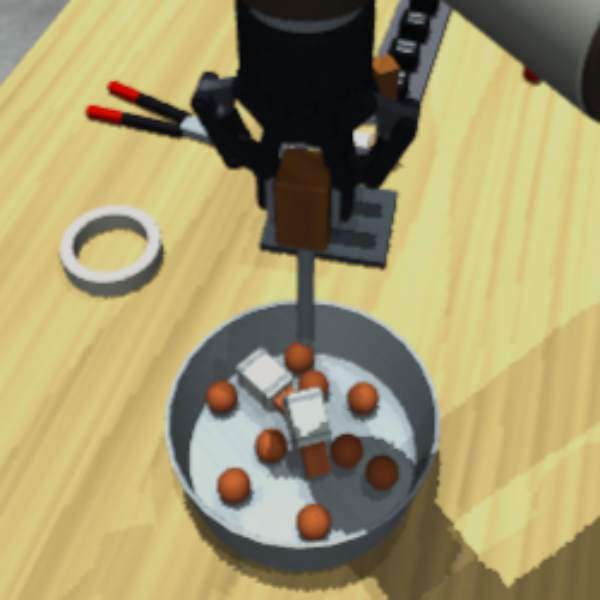

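```bash
python3 - <<'E'
from h import *
im,d,ci=pic('side'); P=cloud(d,ci); m=(P[...,2]>11)&(P[...,2]<62); q=P[m]
for a in range(0,360,20):
    c=np.array([492.2+41*np.cos(np.radians(a)),342+41*np.sin(np.radians(a))]); k=np.hypot(*(q[:,:2]-c).T); print(a,c,k.min().round(1))
E
```

```text
0 [533.2 342. ] 10.2
20 [530.7 356. ] 1.6
40 [523.6 368.4] 2.1
60 [512.7 377.5] 9.7
80 [499.3 382.4] 19.2
100 [485.1 382.4] 15.8
120 [471.7 377.5] 12.1
140 [460.8 368.4] 9.7
160 [453.7 356. ] 2.4
180 [451.2 342. ] 0.8
200 [453.7 328. ] 1.2
220 [460.8 315.6] 14.2
240 [471.7 306.5] 11.1
260 [485.1 301.6] 5.8
280 [499.3 301.6] 3.8
300 [512.7 306.5] 5.0
320 [523.6 315.6] 0.2
340 [530.7 328. ] 8.9
```

Call:
arm_command([
  [[-0.08,-0.012,0],[0,0,0]],
  [[-0.157,-0.025,0.02],[0,0,0]],
  [[-0.157,-0.025,0.12],[0,0,0]],
  [[-0.157,-0.025,0.24],[0,0,0]],
  [[-0.157,-0.025,0.36],[0,0,0]],
])

```text
clock: 24.2
position: [493.5, 380.9, 222.3]
ee_rot: [0.743, -0.669, -0.0, 0.0]
contact_force: [0.4, -0.0, -2.6]
gripper_width: 33.5
grasp_force: 60.4
```

Call:
arm_command([
  [[0,0,0.08],[0,0,0]],
  [[0,0,0.16],[0,0,0]],
  [[0,0,0.22],[0,0,0]],
  [[0,0,0.25],[0,0,0]],
  [[0,0,0.25],[0,0,0]],
])

```text
clock: 24.7
position: [493.1, 380.4, 159.8]
ee_rot: [0.743, -0.669, -0.0, 0.002]
contact_force: [-0.0, 0.7, -3.1]
gripper_width: 32.9
grasp_force: 60.3
```

```bash
python3 - <<'E'
from h import *
st(); b=np.radians(173.9)
for c in range(6):
    rows=[]
    for k in range(1,6):
        x=b+np.radians(12*k); rows.append([[round(.164*(np.cos(x)-np.cos(b)),3)+0.,round(-.164*(np.sin(x)-np.sin(b)),3)+0.,0],[0,0,0]])
    b+=np.radians(60); print([[round(float(v),3) for v in r[0]] for r in rows])
E
```

```text
24.7 [493.1 380.4 159.8] [ 0.7 -0.7 -0.   0. ] [ 0.9  0.4 -0.1 -0.  -1.  -0.8] 32.92530345018817 60.26919722557068 [-0.   0.7 -3.1]
[[0.0, 0.034, 0.0], [0.007, 0.068, 0.0], [0.021, 0.099, 0.0], [0.041, 0.127, 0.0], [0.066, 0.15, 0.0]]
[[0.03, 0.017, 0.0], [0.062, 0.028, 0.0], [0.096, 0.031, 0.0], [0.13, 0.028, 0.0], [0.163, 0.017, 0.0]]
[[0.03, -0.017, 0.0], [0.055, -0.04, 0.0], [0.075, -0.068, 0.0], [0.089, -0.099, 0.0], [0.097, -0.133, 0.0]]
[[0.0, -0.034, 0.0], [-0.007, -0.068, 0.0], [-0.021, -0.099, 0.0], [-0.041, -0.127, 0.0], [-0.066, -0.15, 0.0]]
[[-0.03, -0.017, 0.0], [-0.062, -0.028, 0.0], [-0.096, -0.031, 0.0], [-0.13, -0.028, 0.0], [-0.163, -0.017, 0.0]]
[[-0.03, 0.017, 0.0], [-0.055, 0.04, 0.0], [-0.075, 0.068, 0.0], [-0.089, 0.099, 0.0], [-0.097, 0.133, 0.0]]
```

Call:
arm_command([
  [[-0.008,0.037,0.016],[0,0,0]],
  [[-0.001,0.071,0.016],[0,0,0]],
  [[0.013,0.102,0.016],[0,0,0]],
  [[0.033,0.13,0.016],[0,0,0]],
  [[0.058,0.153,0.016],[0,0,0]],
])

```text
clock: 25.2
position: [456.2, 362.4, 157.9]
ee_rot: [0.744, -0.668, -0.0, -0.0]
contact_force: [0.5, -0.5, -1.1]
gripper_width: 33.2
grasp_force: 60.4
```

Call:
arm_command([
  [[0.03,0.017,0],[0,0,0]],
  [[0.062,0.028,0],[0,0,0]],
  [[0.096,0.031,0],[0,0,0]],
  [[0.13,0.028,0],[0,0,0]],
  [[0.163,0.017,0],[0,0,0]],
])

```text
clock: 25.7
position: [457.4, 321.0, 157.4]
ee_rot: [0.744, -0.669, 0.0, -0.0]
contact_force: [0.1, -0.8, -2.6]
gripper_width: 33.3
grasp_force: 60.4
```

Call:
arm_command([
  [[0.03,-0.017,0],[0,0,0]],
  [[0.055,-0.04,0],[0,0,0]],
  [[0.075,-0.068,0],[0,0,0]],
  [[0.089,-0.099,0],[0,0,0]],
  [[0.097,-0.133,0],[0,0,0]],
])

```text
clock: 26.2
position: [492.9, 300.6, 157.0]
ee_rot: [0.743, -0.669, -0.0, 0.001]
contact_force: [-3.1, 2.8, -2.1]
gripper_width: 33.3
grasp_force: 60.4
```

```bash
python3 - <<'E'
from h import *
st(); im,d,ci=pic('side','s5'); cv2.imwrite('pics/s5c.png',cv2.resize(im[200:400,220:400],None,fx=2.5,fy=2.5))
E
```

```text
26.2 [492.9 300.6 157. ] [ 0.7 -0.7 -0.   0. ] [ 0.8  0.4 -0.2 -0.  -1.  -0.7] 33.313893179090755 60.41122555732727 [-3.1  2.8 -2.1]
```

View pics/s5c.png

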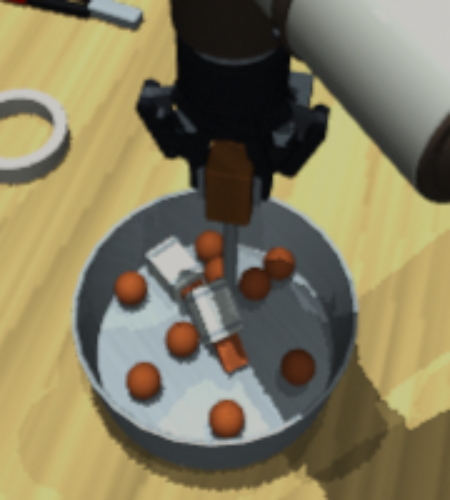

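The rod is upright in the bowl pushing balls and fuses, and everything is contained. I'll continue stirring.

Call:
arm_command([
  [[0,-0.034,0],[0,0,0]],
  [[-0.007,-0.068,0],[0,0,0]],
  [[-0.021,-0.099,0],[0,0,0]],
  [[-0.041,-0.127,0],[0,0,0]],
  [[-0.066,-0.15,0],[0,0,0]],
])

```text
clock: 26.75
position: [529.2, 322.1, 157.3]
ee_rot: [0.744, -0.669, 0.0, -0.0]
contact_force: [-1.0, 0.2, -1.7]
gripper_width: 33.4
grasp_force: 60.5
```

Call:
arm_command([
  [[-0.03,-0.017,0],[0,0,0]],
  [[-0.062,-0.028,0],[0,0,0]],
  [[-0.096,-0.031,0],[0,0,0]],
  [[-0.13,-0.028,0],[0,0,0]],
  [[-0.163,-0.017,0],[0,0,0]],
])

```text
clock: 27.25
position: [527.9, 363.6, 156.9]
ee_rot: [0.744, -0.669, -0.0, -0.0]
contact_force: [-0.5, -0.4, -3.3]
gripper_width: 33.3
grasp_force: 60.5
```

Call:
arm_command([
  [[-0.03,0.017,0],[0,0,0]],
  [[-0.055,0.04,0],[0,0,0]],
  [[-0.075,0.068,0],[0,0,0]],
  [[-0.089,0.099,0],[0,0,0]],
  [[-0.097,0.133,0],[0,0,0]],
])

```text
clock: 27.75
position: [492.5, 382.2, 157.9]
ee_rot: [0.744, -0.668, 0.001, 0.001]
contact_force: [2.2, -4.8, -1.0]
gripper_width: 33.2
grasp_force: 60.8
```

Call:
arm_command([
  [[0,0.034,0],[0,0,0]],
  [[0.007,0.068,0],[0,0,0]],
  [[0.021,0.099,0],[0,0,0]],
  [[0.041,0.127,0],[0,0,0]],
  [[0.066,0.15,0],[0,0,0]],
])

```text
clock: 28.25
position: [456.6, 362.5, 157.5]
ee_rot: [0.743, -0.669, -0.0, -0.001]
contact_force: [0.4, -0.5, -0.5]
gripper_width: 33.6
grasp_force: 60.8
```

Call:
arm_command([
  [[0.03,0.017,0],[0,0,0]],
  [[0.062,0.028,0],[0,0,0]],
  [[0.096,0.031,0],[0,0,0]],
  [[0.13,0.028,0],[0,0,0]],
  [[0.163,0.017,0],[0,0,0]],
])

```text
clock: 28.75
position: [457.2, 321.2, 157.3]
ee_rot: [0.744, -0.669, -0.0, -0.0]
contact_force: [0.1, -0.9, -1.9]
gripper_width: 33.3
grasp_force: 60.8
```

Call:
arm_command([
  [[0.03,-0.017,0],[0,0,0]],
  [[0.055,-0.04,0],[0,0,0]],
  [[0.075,-0.068,0],[0,0,0]],
  [[0.089,-0.099,0],[0,0,0]],
  [[0.097,-0.133,0],[0,0,0]],
])

```text
clock: 29.25
position: [493.6, 300.9, 157.2]
ee_rot: [0.743, -0.669, 0.0, 0.0]
contact_force: [0.0, 0.5, -1.9]
gripper_width: 33.6
grasp_force: 60.8
```

Call:
arm_command([
  [[0,-0.034,0],[0,0,0]],
  [[-0.007,-0.068,0],[0,0,0]],
  [[-0.021,-0.099,0],[0,0,0]],
  [[-0.041,-0.127,0],[0,0,0]],
  [[-0.066,-0.15,0],[0,0,0]],
])

```text
clock: 29.75
position: [528.8, 322.2, 157.2]
ee_rot: [0.744, -0.669, 0.0, 0.0]
contact_force: [-0.5, -1.1, -3.0]
gripper_width: 33.1
grasp_force: 60.7
```

Call:
arm_command([
  [[-0.03,-0.017,0],[0,0,0]],
  [[-0.062,-0.028,0],[0,0,0]],
  [[-0.096,-0.031,0],[0,0,0]],
  [[-0.13,-0.028,0],[0,0,0]],
  [[-0.163,-0.017,0],[0,0,0]],
])

```text
clock: 30.25
position: [528.0, 363.0, 157.3]
ee_rot: [0.744, -0.668, 0.0, 0.0]
contact_force: [1.8, -3.4, -1.9]
gripper_width: 33.2
grasp_force: 60.7
```

Call:
arm_command([
  [[-0.03,0.017,0],[0,0,0]],
  [[-0.055,0.04,0],[0,0,0]],
  [[-0.075,0.068,0],[0,0,0]],
  [[-0.089,0.099,0],[0,0,0]],
  [[-0.097,0.133,0],[0,0,0]],
])

```text
clock: 30.75
position: [492.0, 384.5, 157.8]
ee_rot: [0.744, -0.668, -0.0, -0.001]
contact_force: [-0.4, 0.1, -2.4]
gripper_width: 33.3
grasp_force: 60.7
```

Call:
arm_command([
  [[0,0.034,0],[0,0,0]],
  [[0.007,0.068,0],[0,0,0]],
  [[0.021,0.099,0],[0,0,0]],
  [[0.041,0.127,0],[0,0,0]],
  [[0.066,0.15,0],[0,0,0]],
])

```text
clock: 31.25
position: [465.9, 367.6, 163.2]
ee_rot: [0.745, -0.667, 0.004, -0.013]
contact_force: [21.1, -1.0, 0.1]
gripper_width: 33.3
grasp_force: 67.4
```

Call:
arm_command([
  [[0.03,0.017,0],[0,0,0]],
  [[0.062,0.028,0],[0,0,0]],
  [[0.096,0.031,0],[0,0,0]],
  [[0.13,0.028,0],[0,0,0]],
  [[0.163,0.017,0],[0,0,0]],
])

```text
clock: 31.75
position: [458.0, 321.1, 158.5]
ee_rot: [0.743, -0.669, 0.0, -0.001]
contact_force: [-0.5, -0.5, -2.6]
gripper_width: 33.4
grasp_force: 62.7
```

Call:
arm_command([
  [[0.03,-0.017,0],[0,0,0]],
  [[0.055,-0.04,0],[0,0,0]],
  [[0.075,-0.068,0],[0,0,0]],
  [[0.089,-0.099,0],[0,0,0]],
  [[0.097,-0.133,0],[0,0,0]],
])

```text
clock: 32.25
position: [493.4, 301.1, 157.2]
ee_rot: [0.744, -0.669, -0.0, 0.0]
contact_force: [0.3, -0.3, -2.6]
gripper_width: 33.4
grasp_force: 62.8
```

```bash
python3 - <<'E'
from h import *
st(); im,d,ci=pic('side','s6'); cv2.imwrite('pics/s6c.png',cv2.resize(im[200:400,220:400],None,fx=2.5,fy=2.5))
E
```

```text
32.25 [493.4 301.1 157.2] [ 0.7 -0.7 -0.   0. ] [ 0.8  0.4 -0.2 -0.  -1.  -0.7] 33.44775797062479 62.780481576919556 [ 0.3 -0.3 -2.6]
```

View pics/s6c.png

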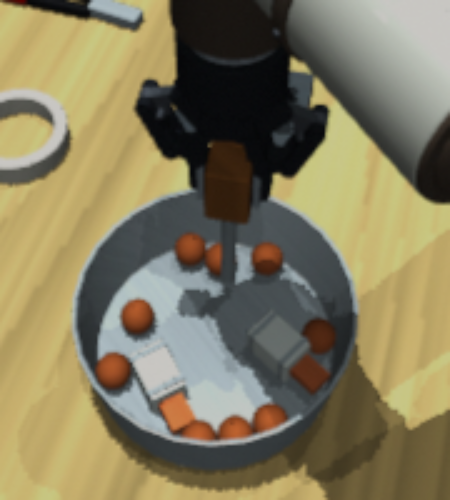

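Two and a half turns are done, with one brief 21 N jam on a fuse. All 9 balls and both fuses are in the bowl. I'll do two more turns for margin.

Call:
arm_command([
  [[0,-0.034,0],[0,0,0]],
  [[-0.007,-0.068,0],[0,0,0]],
  [[-0.021,-0.099,0],[0,0,0]],
  [[-0.041,-0.127,0],[0,0,0]],
  [[-0.066,-0.15,0],[0,0,0]],
])

```text
clock: 32.8
position: [528.9, 322.2, 157.2]
ee_rot: [0.744, -0.669, -0.0, -0.0]
contact_force: [0.1, -0.4, -2.2]
gripper_width: 33.3
grasp_force: 62.6
```

Call:
arm_command([
  [[-0.03,-0.017,0],[0,0,0]],
  [[-0.062,-0.028,0],[0,0,0]],
  [[-0.096,-0.031,0],[0,0,0]],
  [[-0.13,-0.028,0],[0,0,0]],
  [[-0.163,-0.017,0],[0,0,0]],
])

```text
clock: 33.3
position: [527.9, 363.4, 157.2]
ee_rot: [0.744, -0.669, -0.0, 0.0]
contact_force: [-0.1, -0.6, -2.4]
gripper_width: 33.3
grasp_force: 62.5
```

Call:
arm_command([
  [[-0.03,0.017,0],[0,0,0]],
  [[-0.055,0.04,0],[0,0,0]],
  [[-0.075,0.068,0],[0,0,0]],
  [[-0.089,0.099,0],[0,0,0]],
  [[-0.097,0.133,0],[0,0,0]],
])

```text
clock: 33.8
position: [491.9, 383.9, 157.6]
ee_rot: [0.744, -0.669, -0.0, -0.001]
contact_force: [-0.4, 1.0, -1.8]
gripper_width: 33.5
grasp_force: 62.3
```

Call:
arm_command([
  [[0,0.034,0],[0,0,0]],
  [[0.007,0.068,0],[0,0,0]],
  [[0.021,0.099,0],[0,0,0]],
  [[0.041,0.127,0],[0,0,0]],
  [[0.066,0.15,0],[0,0,0]],
])

```text
clock: 34.3
position: [456.4, 362.1, 157.4]
ee_rot: [0.744, -0.669, -0.0, -0.0]
contact_force: [0.3, -0.4, -2.3]
gripper_width: 33.5
grasp_force: 62.3
```

Call:
arm_command([
  [[0.03,0.017,0],[0,0,0]],
  [[0.062,0.028,0],[0,0,0]],
  [[0.096,0.031,0],[0,0,0]],
  [[0.13,0.028,0],[0,0,0]],
  [[0.163,0.017,0],[0,0,0]],
])

```text
clock: 34.8
position: [456.5, 320.3, 157.1]
ee_rot: [0.743, -0.669, -0.0, 0.001]
contact_force: [0.1, -0.3, -1.8]
gripper_width: 33.5
grasp_force: 62.6
```

Call:
arm_command([
  [[0.03,-0.017,0],[0,0,0]],
  [[0.055,-0.04,0],[0,0,0]],
  [[0.075,-0.068,0],[0,0,0]],
  [[0.089,-0.099,0],[0,0,0]],
  [[0.097,-0.133,0],[0,0,0]],
])

```text
clock: 35.3
position: [493.3, 300.9, 157.1]
ee_rot: [0.743, -0.669, -0.0, 0.0]
contact_force: [-0.3, -0.1, -2.2]
gripper_width: 33.7
grasp_force: 62.6
```

Call:
arm_command([
  [[0,-0.034,0],[0,0,0]],
  [[-0.007,-0.068,0],[0,0,0]],
  [[-0.021,-0.099,0],[0,0,0]],
  [[-0.041,-0.127,0],[0,0,0]],
  [[-0.066,-0.15,0],[0,0,0]],
])

```text
clock: 35.8
position: [528.8, 322.2, 157.2]
ee_rot: [0.744, -0.669, -0.0, 0.0]
contact_force: [0.0, 0.0, -1.8]
gripper_width: 33.4
grasp_force: 62.6
```

Call:
arm_command([
  [[-0.03,-0.017,0],[0,0,0]],
  [[-0.062,-0.028,0],[0,0,0]],
  [[-0.096,-0.031,0],[0,0,0]],
  [[-0.13,-0.028,0],[0,0,0]],
  [[-0.163,-0.017,0],[0,0,0]],
])

```text
clock: 36.3
position: [527.8, 363.4, 157.3]
ee_rot: [0.744, -0.669, -0.0, 0.0]
contact_force: [0.1, 0.1, -1.8]
gripper_width: 33.4
grasp_force: 62.6
```

Call:
arm_command([
  [[-0.03,0.017,0],[0,0,0]],
  [[-0.055,0.04,0],[0,0,0]],
  [[-0.075,0.068,0],[0,0,0]],
  [[-0.089,0.099,0],[0,0,0]],
  [[-0.097,0.133,0],[0,0,0]],
])

```text
clock: 36.8
position: [491.9, 383.9, 157.6]
ee_rot: [0.744, -0.669, -0.0, -0.001]
contact_force: [0.1, -0.1, -2.3]
gripper_width: 33.2
grasp_force: 62.4
```

Call:
arm_command([
  [[0,0.034,0],[0,0,0]],
  [[0.007,0.068,0],[0,0,0]],
  [[0.021,0.099,0],[0,0,0]],
  [[0.041,0.127,0],[0,0,0]],
  [[0.066,0.15,0],[0,0,0]],
])

```text
clock: 37.3
position: [456.5, 362.3, 157.5]
ee_rot: [0.744, -0.669, -0.0, -0.0]
contact_force: [-0.4, 1.5, -2.7]
gripper_width: 33.4
grasp_force: 62.5
```

Call:
arm_command([
  [[0.03,0.017,0],[0,0,0]],
  [[0.062,0.028,0],[0,0,0]],
  [[0.096,0.031,0],[0,0,0]],
  [[0.13,0.028,0],[0,0,0]],
  [[0.163,0.017,0],[0,0,0]],
])

```text
clock: 37.8
position: [459.8, 324.5, 159.5]
ee_rot: [0.744, -0.668, -0.0, -0.006]
contact_force: [2.2, 5.6, -2.2]
gripper_width: 33.1
grasp_force: 62.2
```

Call:
arm_command([
  [[0.03,-0.017,0],[0,0,0]],
  [[0.055,-0.04,0],[0,0,0]],
  [[0.075,-0.068,0],[0,0,0]],
  [[0.089,-0.099,0],[0,0,0]],
  [[0.097,-0.133,0],[0,0,0]],
])

```text
clock: 38.3
position: [492.6, 300.1, 157.2]
ee_rot: [0.743, -0.669, -0.0, 0.001]
contact_force: [-0.2, 0.2, -2.1]
gripper_width: 33.4
grasp_force: 62.1
```

Call:
arm_command([
  [[0,0,-0.06],[0,0,0]],
  [[0,0,-0.16],[0,0,0]],
  [[0,0,-0.28],[0,0,0]],
  [[0,0,-0.44],[0,0,0]],
  [[0,0,-0.62],[0,0,0]],
])

```text
clock: 38.8
position: [490.9, 298.9, 311.0]
ee_rot: [0.743, -0.669, -0.0, 0.005]
contact_force: [0.2, 1.0, -1.4]
gripper_width: 33.4
grasp_force: 62.1
```

```bash
python3 - <<'E'
from h import *
s=st(); h=np.load('home.npy'); r=R.from_quat(s['ee_rot']); v=r.inv().apply(h[:3]-s['position'])/250; print([round(float(x),3) for x in v], (r.inv()*R.from_quat(h[3:])).as_rotvec(degrees=True))
im,d,ci=pic('side','s7'); cv2.imwrite('pics/s7c.png',cv2.resize(im[150:400,180:430],None,fx=2.4,fy=2.4)); P=cloud(d,ci)
c=np.array(s['position'])
for dz in (-130,-110,-90,-70,-50,-30):
    m=(abs(P[...,2]-c[2]-dz)<5)&(np.hypot(P[...,0]-c[0],P[...,1]-c[1])<30)
    if m.any(): print(dz,m.sum(),P[m][:,:2].mean(0)-c[:2])
m=(np.hypot(P[...,0]-c[0],P[...,1]-c[1])<30)&(P[...,2]>c[2]-170)&(P[...,2]<c[2]+60)
print('tip z rel TCP',np.percentile(P[m][:,2],[0,1])-c[2])
E
```

```text
38.8 [490.9 298.9 311. ] [ 0.7 -0.7 -0.   0. ] [ 0.8  0.3  0.  -0.  -1.4 -0.7] 33.358616322808835 62.13623642921448 [ 0.2  1.  -1.4]
[0.871, -0.061, 0.588] [ 0.6 -0.4 -0.1]
-130 29 [-3.3 20.3]
-110 27 [-3.  18.4]
-90 28 [-1.6 16.2]
-70 29 [-2.6 14.1]
-50 29 [-2.4 12.6]
-30 28 [-1.5 11.2]
tip z rel TCP [-138.3 -133.9]
```

View pics/s7c.png

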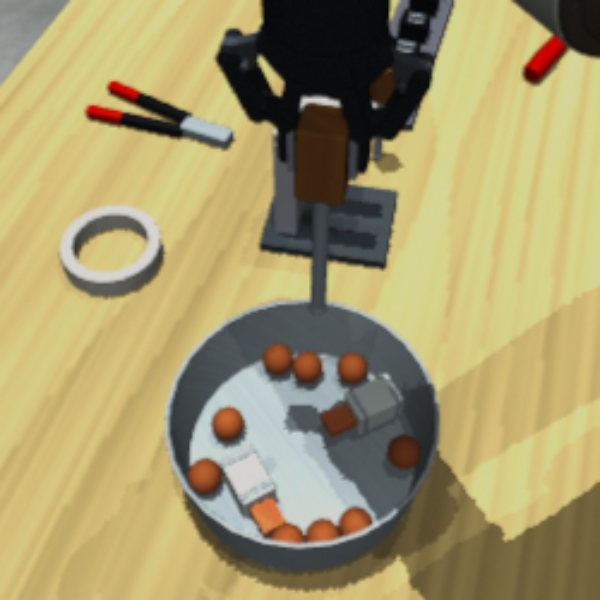

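All fuses and balls are still in the bowl. The rod has tilted about 5° in the grip, tip toward +y. I'll carry it over the stand and counter-tilt by 5.2°.

Call:
arm_command([
  [[0.05,0,-0.06],[0,0,0]],
  [[0.13,-0.01,-0.06],[0,0,0]],
  [[0.23,-0.02,-0.06],[0,0,0]],
  [[0.33,-0.025,-0.06],[0,0,0]],
  [[0.43,-0.03,-0.06],[0,0,0]],
])

```text
clock: 39.35
position: [510.1, 192.8, 325.5]
ee_rot: [0.744, -0.669, -0.001, 0.003]
contact_force: [0.8, -0.4, -2.7]
gripper_width: 33.5
grasp_force: 62.1
```

Call:
arm_command([
  [[0.1,0,0],[0,0.01,0]],
  [[0.2,-0.01,0],[0,0.02,0]],
  [[0.3,-0.02,0],[0,0.029,0]],
  [[0.4,-0.03,0],[0,0.029,0]],
  [[0.448,-0.031,0],[0,0.029,0]],
])

```text
clock: 39.85
position: [530.8, 82.4, 326.5]
ee_rot: [0.742, -0.668, 0.034, 0.032]
contact_force: [-0.1, 0.5, -2.6]
gripper_width: 33.5
grasp_force: 62.1
```

Call:
arm_command([
  [[0,0,0],[0,0,0]],
  [[0,0,0],[0,0,0]],
  [[0,0,0],[0,0,0]],
])

```text
clock: 40.15
position: [531.0, 85.0, 327.2]
ee_rot: [0.743, -0.668, 0.034, 0.031]
contact_force: [-0.1, -0.5, -3.0]
gripper_width: 33.4
grasp_force: 62.1
```

```bash
cat > m.py <<'E'
from h import *
s=st(); c=np.array(s['position']); im,d,ci=pic('side','s8'); P=cloud(d,ci)
print(R.from_quat(s['ee_rot']).as_matrix().T.round(3).tolist())
X=np.array([np.cos(np.radians(6.2)),np.sin(np.radians(6.2))]); Y=np.array([-X[1],X[0]]); S=np.array([527.5,83.3])
L=np.stack([(P[...,:2]-S)@X,(P[...,:2]-S)@Y],-1)
near=np.hypot(L[...,0],L[...,1])<45
for z in range(165,int(c[2])-10,20):
    m=(abs(P[...,2]-z)<5)&near
    if m.any(): q=L[m]; print(z,m.sum(),'x',np.percentile(q[:,0],[5,50,95]),'y',np.percentile(q[:,1],[5,50,95]))
m=(P[...,2]>140)&(P[...,2]<152)&(abs(L[...,0])<67)&(abs(L[...,1])<40); q=L[m]; 
for lo,hi in ((-45,0),(0,45)):
    k=q[(q[:,1]>lo)&(q[:,1]<hi)]; print('prong',len(k),np.percentile(k,[2,50,98],axis=0).T) if len(k) else 0
m=near&(P[...,2]>c[2]-170)&(P[...,2]<c[2]+60)&(P[...,2]>156); print('tip',P[m][:,2].min())
E
python3 m.py
```

```text
40.15 [531.   85.  327.2] [ 0.7 -0.7  0.   0. ] [ 0.5  0.2 -0.1  0.1 -1.4 -0.4] 33.403543577414474 62.06361651420593 [-0.1 -0.5 -3. ]
[[0.106, -0.99, 0.091], [-0.994, -0.107, 0.0], [0.009, -0.091, -0.996]]
185 8 x [-0.4  4.   9.4] y [ 9.1 12.5 13.7]
205 21 x [-0.4  3.7  8.4] y [ 8.7 11.7 13.4]
225 23 x [-1.5  3.9  9. ] y [ 6.8 10.7 13.5]
245 23 x [-1.1  4.9  9.8] y [ 7.7 10.5 11.9]
265 18 x [-0.8  2.5  7.7] y [ 7.8 10.5 12.7]
285 23 x [-1.6  2.1  8.4] y [ 7.3  9.8 12. ]
305 9 x [-4.5  3.4  9. ] y [ 9.7 11.6 20.7]
prong 313 [[-21.4  21.7  64.9]
 [-30.6 -16.   -8.3]]
prong 337 [[-21.3  20.9  65.2]
 [ 11.9  25.4  33.5]]
tip 184.9830112817907
```

Call:
arm_command([
  [[0.008,0.007,0],[0,0.007,0]],
  [[0.016,0.014,0],[0,0.007,0]],
  [[0.016,0.014,0],[0,0.007,0]],
  [[0.016,0.014,0],[0,0.007,0]],
  [[0.016,0.014,0],[0,0.007,0]],
])

```text
clock: 40.7
position: [528.1, 80.3, 327.8]
ee_rot: [0.742, -0.668, 0.042, 0.038]
contact_force: [0.3, 0.3, -1.7]
gripper_width: 33.7
grasp_force: 62.0
```

```bash
python3 m.py
```

```text
40.7 [528.1  80.3 327.8] [ 0.7 -0.7  0.   0. ] [ 0.5  0.2 -0.1  0.1 -1.4 -0.4] 33.72170369448556 62.048020362854004 [ 0.3  0.3 -1.7]
[[0.105, -0.988, 0.113], [-0.994, -0.106, -0.0], [0.012, -0.112, -0.994]]
185 8 x [-4.2  0.8  6.1] y [0.9 4.6 5.8]
205 18 x [-3.6  0.4  5.1] y [1.8 4.  6.7]
225 23 x [-4.7  0.7  5.6] y [-0.4  4.1  6.6]
245 20 x [-4.3 -0.5  6.6] y [0.9 4.5 5.6]
265 20 x [-5.1  0.2  4.7] y [0.4 3.8 6.2]
285 23 x [-5.   0.9  5.3] y [2.1 5.2 7.7]
305 2 x [-0.5  0.3  1.2] y [5.  5.5 6. ]
prong 308 [[-22.   21.4  64.8]
 [-29.5 -16.5  -8.9]]
prong 336 [[-21.3  22.2  64.9]
 [ 11.9  25.3  33.7]]
tip 185.79057823395738
```

Call:
arm_command([
  [[-0.008,0,0.04],[0,0,0]],
  [[-0.013,0,0.09],[0,0,0]],
  [[-0.018,0,0.13],[0,0,0]],
  [[-0.022,0,0.17],[0,0,0]],
  [[-0.022,0,0.17],[0,0,0]],
])

```text
clock: 41.25
position: [527.0, 80.5, 282.5]
ee_rot: [0.742, -0.668, 0.041, 0.04]
contact_force: [-0.2, 0.0, -1.6]
gripper_width: 32.9
grasp_force: 62.1
```

```bash
python3 m.py
```

```text
41.25 [527.   80.5 282.5] [ 0.7 -0.7  0.   0. ] [ 0.5  0.2 -0.2  0.1 -1.2 -0.5] 32.93692104334523 62.06318378448486 [-0.2  0.  -1.6]
[[0.105, -0.988, 0.114], [-0.994, -0.106, 0.004], [0.008, -0.114, -0.993]]
165 15 x [-5.3 -1.2  4. ] y [2.9 5.1 7.6]
185 19 x [-6.2 -2.1  4.3] y [-0.2  5.2  7. ]
205 21 x [-6.  -1.6  2.6] y [2.3 4.8 6.7]
225 20 x [-5.2 -1.2  3.1] y [2.3 5.3 8.5]
245 22 x [-6.3 -1.7  4.1] y [1.2 5.5 7.5]
265 30 x [-16.9  -3.7  13. ] y [14.6 17.2 19.1]
prong 269 [[-21.9  27.3  65.5]
 [-30.1 -16.7  -8.2]]
prong 352 [[-21.2  19.1  64.7]
 [  4.6  24.4  33.4]]
tip 156.14661246532955
```

Call:
arm_command([
  [[-0.01,-0.004,0.09],[0,0,0]],
  [[-0.02,-0.004,0.18],[0,0,0]],
  [[-0.03,-0.004,0.27],[0,0,0]],
  [[-0.041,-0.004,0.36],[0,0,0]],
  [[-0.05,-0.004,0.44],[0,0,0]],
])

```text
clock: 41.8
position: [529.4, 81.1, 173.7]
ee_rot: [0.742, -0.668, 0.042, 0.037]
contact_force: [0.1, 0.9, -1.7]
gripper_width: 33.6
grasp_force: 62.2
```

Call:
arm_command([
  [[0,0,0],[0,0,0]],
  [[0,0,0],[0,0,0]],
  [[0,0,0],[0,0,0]],
])

```text
clock: 42.1
position: [530.1, 81.5, 175.8]
ee_rot: [0.742, -0.667, 0.043, 0.036]
contact_force: [-0.1, 0.1, -1.9]
gripper_width: 33.6
grasp_force: 62.0
```

```bash
python3 - <<'E'
from h import *
st(); im,d,ci=pic('side'); cv2.imwrite('pics/s9c.png',cv2.resize(im[160:270,260:380],None,fx=4,fy=4)); P=cloud(d,ci)
X=np.array([np.cos(np.radians(6.2)),np.sin(np.radians(6.2))]); Y=np.array([-X[1],X[0]]); L=np.stack([(P[...,:2]-[527.5,83.3])@X,(P[...,:2]-[527.5,83.3])@Y],-1)
for z in range(152,215,6):
    m=(abs(P[...,2]-z)<3)&(abs(L[...,0])<20)&(abs(L[...,1])<24)
    if m.any(): print(z,m.sum(),np.percentile(L[m],[5,50,95],axis=0).T.ravel())
E
```

```text
42.1 [530.1  81.5 175.8] [ 0.7 -0.7  0.   0. ] [ 0.5  0.3 -0.3  0.1 -1.  -0.5] 33.64918694924297 62.002798318862915 [-0.1  0.1 -1.9]
152 1 [4.7 4.7 4.7 9.6 9.6 9.6]
158 7 [-11.4  -3.3   5.9  17.1  18.8  20.2]
164 34 [-14.1   3.7  15.6  10.3  18.7  20.5]
170 29 [-13.8  -0.9  16.3  16.   18.7  20.1]
176 35 [-15.4   1.7  17.2   9.8  18.5  20.6]
182 35 [-17.7  -2.4  15.5  10.6  18.   20.2]
188 35 [-18.7  -4.2  15.6  10.5  18.5  20.9]
194 37 [-16.3   2.1  15.9  11.8  18.7  20.5]
200 39 [-18.4  -1.7  15.7  13.3  18.6  19.9]
206 33 [-17.1   0.5  16.4  13.1  18.9  20.5]
212 45 [-15.2   0.5  18.7   4.9  18.5  20.4]
```

View pics/s9c.png

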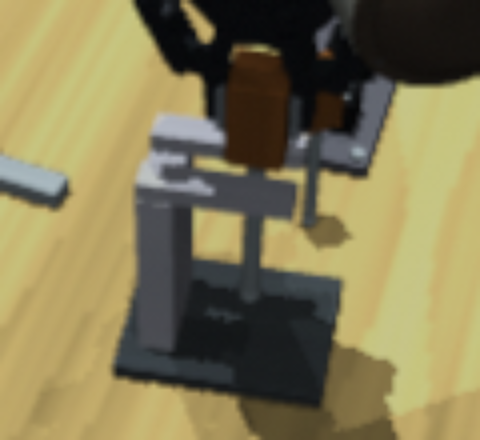

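The shaft sits between the prongs, upright and centred, with the handle about 10 mm above them. I'll lower it gently.

Call:
arm_command([
  [[-0.001,0,0.01],[0,0,0]],
  [[-0.002,0,0.02],[0,0,0]],
  [[-0.003,0,0.028],[0,0,0]],
  [[-0.004,0,0.034],[0,0,0]],
  [[-0.004,0,0.034],[0,0,0]],
])

```text
clock: 42.65
position: [529.0, 81.0, 165.6]
ee_rot: [0.742, -0.668, 0.042, 0.038]
contact_force: [-0.7, -0.2, -2.3]
gripper_width: 33.5
grasp_force: 62.0
```

Call:
arm_command([
  [[0,0,0.004],[0,0,0]],
  [[0,0,0.008],[0,0,0]],
  [[0,0,0.008],[0,0,0]],
  [[0,0,0.008],[0,0,0]],
])

```text
clock: 43.05
position: [529.0, 81.0, 165.4]
ee_rot: [0.743, -0.667, 0.042, 0.037]
contact_force: [-4.0, 1.7, 8.1]
gripper_width: 33.7
grasp_force: 63.5
```

Call:
arm_command([
  [[0,0,0],[0,0,0]],
  [[0,0,0],[0,0,0]],
  [[0,0,0],[0,0,0]],
  [[0,0,0],[0,0,0]],
], grip=1)

```text
clock: 43.45
position: [529.0, 80.8, 163.4]
ee_rot: [0.742, -0.668, 0.042, 0.038]
contact_force: [-0.1, 1.1, -0.5]
gripper_width: 85.1
grasp_force: 0.0
```

Call:
arm_command([
  [[-0.005,0,-0.04],[0,0,0]],
  [[0.01,0,-0.1],[0,0,0]],
  [[0.03,0,-0.2],[0,0,0]],
  [[0.045,0,-0.4],[0,0,0]],
  [[0.068,0,-0.6],[0,0,0]],
])

```text
clock: 43.95
position: [528.6, 80.7, 316.0]
ee_rot: [0.743, -0.667, 0.042, 0.038]
contact_force: [1.3, 0.7, 0.8]
gripper_width: 85.5
grasp_force: 0.0
```

Call:
arm_command([
  [[0,0.2,-0.05],[0,0,0]],
  [[0,0.4,-0.05],[0,0,0]],
  [[0,0.5,-0.05],[0,0,0]],
  [[0,0.5,-0.05],[0,0,0]],
  [[0,0.5,-0.05],[0,0,0]],
])

```text
clock: 44.45
position: [404.6, 69.2, 327.6]
ee_rot: [0.743, -0.667, 0.042, 0.036]
contact_force: [-0.7, 1.0, -0.7]
gripper_width: 85.4
grasp_force: 0.0
```

```bash
python3 - <<'E'
from h import *
st(); a,d,ci=pic('side'); t,d2,ci2=pic('top'); P=cloud(d2,ci2)
objs(P,(450,20),(600,150),185,225)
o=np.zeros((520,800,3),np.uint8); o[:,:420]=cv2.resize(a[140:400,190:400],None,fx=2,fy=2); o[:260,425:]=cv2.resize(t[120:290,180:425],(375,260)); cv2.imwrite('pics/fin.png',o)
E
```

```text
44.45 [404.6  69.2 327.6] [ 0.7 -0.7  0.   0. ] [ 0.7 -0.1 -0.3  0.1 -1.4 -0.6] 85.35822156098872 0.0 [-0.7  1.  -0.7]
185 [528.4  82.4] [33.5 33. ] 1.8 z [203.3 209.2 213.3] px [314.3 195.6]
```

View pics/fin.png

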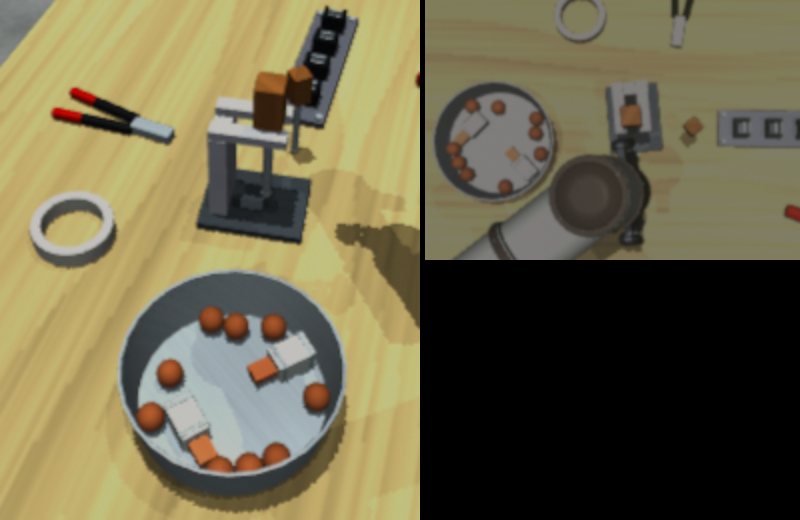

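The rod hangs upright in the fork, with the handle at (528.4,82.4) against 527.8,82.5 at the start. Both fuses and all nine balls are in the bowl, and the gripper is clear of everything.

```bash
python3 -c "
from bench import arm
print(arm.job_done())"
```

```text
the job is handed in; nothing more can be done
None
```

I handed the job in: both fuses present are in the bowl with all nine balls, stirred anticlockwise about 4.5 turns (one brief 21 N jam on a fuse), and the rod hangs upright in its fork again; no verdict came back.

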